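Sort the baking things into caddy and tray

ROBOT

A 6-joint arm with a two-finger parallel gripper is mounted at the origin on a cart in front of the work surface, level with it; the furniture and walls round the work are solid. World frame = base frame: x ahead of the robot, y to its left, z up, the work surface at z = 0. Lengths are in m, angles in degrees, forces in N, time in s.
With the tool pointing down it reaches from about 0.25 to 0.725 m from the base axis. Payload 9.7 kg.
Tool frame: the origin (TCP) lies between the finger pads; the fingertips stand 22 mm ahead of it and the grasp point (between the pads) lies 3 mm ahead of it; z points along the fingers, y is the line along which they close (so a half turn about z gives the same grasp; the last joint's range is limited). The gripper opens to 85 mm and grips with 20 to 120 N. Pads are 22 mm wide; open, the fingers measure 114 mm over their backs; the gripper's body (76 mm by 85 mm) begins 54 mm behind the grasp point. The pads swing forward as they close: fully open they stand 13 mm farther back than shut.
Start: joints at [-66.062, 4.979, 10.078, 95.1, 0, 90], TCP at [0.223, -0.503, 0.253] pointing down, gripper open.
Joint ranges: [-179.16, 179.16], [-48.56, 103.87], [-65.8, 70.77], [-126.05, 130.52], [-82.76, 87.17], [-180, 180]. Speed limits (degrees/s): [127.2, 127.2, 147.25, 180, 180, 180].

INTERFACE

Orientations are given as [roll, pitch, yaw] about the fixed x, y, z axes, in that order (R = Rz(yaw) Ry(pitch) Rx(roll)).
In Python, from workcell import bot, viewer, finder gives the robot as it stands.
- The arm moves only by the tool move_arm, never from a script. Its arguments are lists of equal length, an entry for each row: "offset": the shift along the tool's x, y, z in cm, a list of three; "twist": the turn, a rotation vector about the tool's x, y, z in rad, a list of three; "grip": the opening, from 0 (shut) to 1 (fully open). In form: {"offset": [[x, y, z], ...], "twist": [[ax, ay, az], ...], "grip": [grip, ...]}. A call has 1 to 5 rows; each row shifts and turns the commanded pose from where the row before left it, along the tool's axes as they then stand; what a row does not reach is not made up. A row lasts 1/10 s, in which the tool goes at most 50 mm and 8.59 degrees, less where a joint would pass 70% of its speed; a pose out of reach is approached as far as the arm can. A call is refused whole if a number of a shift passes 5 or a number of a turn 0.15, either way. A call with a gripper value outside its range is refused whole. The fingers move at their own pace and stop on an object; "force" is the grip in N (left out, the last holds). Time passes only in rows, so rows that do not move let the fingers close. It gives the time, the measured TCP pose, the force, the opening and the grip force at its end, in the units of the state.
- bot.get_obs(): the state, without advancing time (a new reading comes with each control period).
- viewer.camera(name): name is "scene" or "top" or "wrist"; returns a dict with "color" (480x640x3 uint8, red, green, blue), "depth" (480x640 float32, m along the optical axis (not along the pixel's ray), 0 where there is no reading), "vfov" (degrees; the focal length in pixels is half the picture's height over the tangent of half this angle, whatever the lens; pixels are square), "cx", "cy" (the principal point, pixels), "k1" (the pictures are not rectified: a ray, as slopes to the right and down, at radius r is drawn at 1 + k1 r^2 times it, then the intrinsics apply), "position" and "attitude" of the camera in the world; the wrist camera has in their place "tool_from_camera" (4x4, takes a point from camera to tool coordinates, whose origin is the TCP and whose axes are the flange's). Camera axes: x right, y down, z forward; pixel columns grow to the right and rows downward; lengths in m; the calibration is good to about 2 mm. A picture is of the moment at which its call begins: read the wrist's pose just before it.
- bot.job_done(): hands the job in; it is judged then, once.
Trained networks look in a picture, given as the dict that the camera call returned (one of the last four; its "shot" number tells which), for a name from the list of things; names that differ only in an ending like _2 or _b are one class to them, and where a whole thing is asked for, a point or a joint stands for the part that bears it (a point fixed in the world has none). Each returns a list of dicts, best first, with "p" (0 to 1); they miss things now and then, are a little off and sometimes report something else, mostly with a low value. They report only what shows in the picture. A call takes as long as a camera call. They do not tell look-alikes from the thing itself.
- finder.boxes_of(picture, thing): "position" ([column, row] in pixels, amid what is visible of it).
- finder.pinpoint(picture, thing): "position" ([column, row] in pixels: a listed point, or the origin of a listed thing).
The state is a dict: "time": time; "q": joint angles; "qd": joint speeds; "joint_efforts": joint torques, N m; "ee_pos": TCP position; "tcp_rot": TCP orientation; "wrist_force": force on the tool from outside, world axes, zero at the start; "torque": the same for the moment, N m; "opening": finger opening in m; "grasp_force": force on a finger pad.
Only numpy, scipy, OpenCV 4.12 (cv2) and the standard library are available. Lean on these libraries where they do the work, as an engineer would, in place of code of your own. Each camera call takes 0.05 s, during which the arm holds its last target. There are 200 camera calls.

TASK

Tidy up the baking things: stand the two tall spice jars in the two recesses of the wooden caddy's back row first, and only then stand the two ramekins in the two recesses of its front row, one thing upright and fully down in each recess. Lay the heart-shaped biscuit cutter flat in the empty compartment of the shallow tray, next to the star cutter (before or after the others). Leave the timer and the measuring cup behind them where they are.

Things in the scene. Friction and masses are not known exactly. Their poses are not given: they have to be found in the camera images.
- jar_1: Spice jar: upright closed glass jar with a paper band and dark steel cap, 44 mm diameter up to 52 mm height, then a shoulder and a 40 mm cap; 85 mm tall, about 0.14 kg; the same as jar_2. Origin: centre of its underside; z along the jar, up. Stands upright at the start.
- jar_2: Spice jar, the same in every way as jar_1.
- ramekin_b: Small white ramekin with a pale tan filling (rigid), round, 57 mm across the rim, 33 mm tall, about 0.1 kg, slightly narrower at the foot. Origin: centre of its underside; z up.
- ramekin_c: Small white ramekin with a dark brown filling (rigid), round, 53 mm across the rim, 31 mm tall, about 0.1 kg. Origin: centre of its underside; z up.
- cutter_heart: Biscuit cutter, a thin-walled orange-red loop in a blunt, almost oval heart shape, open at top and bottom, 60 mm along its x, 72 mm along its y, 21 mm tall, 30 g. Origin: centre of its underside; z up. Grip it over the outside along its x axis, through the origin.
- caddy: Wooden slab 180 (x) by 190 (y) by 22 mm, fixed, at the left or right of the work. Origin: centre of underside; x points to its back (away from the robot, within 0.2 rad), z up. Round recesses 12 mm deep, floors 10 mm above the worktop. Back row: two, 60 mm diameter, centres x = +45, y = +46 and -46 mm. Front row: two, 76 mm diameter, x = -45, y = +46 and -46 mm.
- cutter_tray: Shallow pale wooden tray 125 (x) by 215 (y) mm, fixed, left or right; walls 15 mm tall, 5 mm thick, floor 5 mm thick. Origin: centre of underside; x points away from the robot (within 0.2 rad), z up. A wall along x parts it into two bays, 115 by 100 mm inside: the +y one (centre y = +53 mm) holds a fixed tin star cutter 21 mm tall; the -y one (centre y = -53 mm) is empty.
- kitchen_timer: Kitchen timer, red domed top on a white base, 62 mm diameter, 56 mm tall; loose bystander straight ahead of the robot, behind the work (not the other one at the far left). Origin: centre of its underside.
- measure_3: Small steel measuring cup with a long flat handle, 57 by 129 mm, 28 mm tall; loose bystander behind the work, right of the timer. Origin: centre of its outline, at its underside; the handle points to its -y.
Mind the look-alikes: they are no part of the job. What is meant by the ramekin_c is not green, and is the smaller of those in its own colour.

How it is judged (in metres and radians):
On the way, in this order (a step that is already met when the one before it is completed fails the run):
1. both jars stand in the two back recesses of the caddy ((((x of jar_1 in the frame of caddy between 0.03 and 0.06 m and y of jar_1 in the frame of caddy between 0.031 and 0.061 m and z of jar_1 in the frame of caddy between 0.006 and 0.014 m and angle between jar_1's own z axis and vertical below 0.1 rad) and (x of jar_2 in the frame of caddy between 0.03 and 0.06 m and y of jar_2 in the frame of caddy between -0.061 and -0.031 m and z of jar_2 in the frame of caddy between 0.006 and 0.014 m and angle between jar_2's own z axis and vertical below 0.1 rad)) or ((x of jar_2 in the frame of caddy between 0.03 and 0.06 m and y of jar_2 in the frame of caddy between 0.031 and 0.061 m and z of jar_2 in the frame of caddy between 0.006 and 0.014 m and angle between jar_2's own z axis and vertical below 0.1 rad) and (x of jar_1 in the frame of caddy between 0.03 and 0.06 m and y of jar_1 in the frame of caddy between -0.061 and -0.031 m and z of jar_1 in the frame of caddy between 0.006 and 0.014 m and angle between jar_1's own z axis and vertical below 0.1 rad)))), for 0.2 s.
2. both ramekins stand in the two front recesses of the caddy ((((x of ramekin_b in the frame of caddy between -0.06 and -0.03 m and y of ramekin_b in the frame of caddy between 0.031 and 0.061 m and z of ramekin_b in the frame of caddy between 0.006 and 0.014 m and angle between ramekin_b's own z axis and vertical below 0.1 rad) and (x of ramekin_c in the frame of caddy between -0.06 and -0.03 m and y of ramekin_c in the frame of caddy between -0.061 and -0.031 m and z of ramekin_c in the frame of caddy between 0.006 and 0.014 m and angle between ramekin_c's own z axis and vertical below 0.1 rad)) or ((x of ramekin_c in the frame of caddy between -0.06 and -0.03 m and y of ramekin_c in the frame of caddy between 0.031 and 0.061 m and z of ramekin_c in the frame of caddy between 0.006 and 0.014 m and angle between ramekin_c's own z axis and vertical below 0.1 rad) and (x of ramekin_b in the frame of caddy between -0.06 and -0.03 m and y of ramekin_b in the frame of caddy between -0.061 and -0.031 m and z of ramekin_b in the frame of caddy between 0.006 and 0.014 m and angle between ramekin_b's own z axis and vertical below 0.1 rad)))), for 0.2 s.
At the end, for the whole second after the job is handed in: A jar in each back and a ramekin in each front recess of the caddy: within 15 mm of its centre in x and y, 4 mm of its floor, 0.1 rad of upright. Heart cutter flat (4 mm, 0.1 rad) in the tray's empty compartment, within 32 mm (x) and 20 mm (y) of its centre. All at rest ((((x of jar_1 in the frame of caddy between 0.03 and 0.06 m and y of jar_1 in the frame of caddy between 0.031 and 0.061 m and z of jar_1 in the frame of caddy between 0.006 and 0.014 m and angle between jar_1's own z axis and vertical below 0.1 rad) and (x of jar_2 in the frame of caddy between 0.03 and 0.06 m and y of jar_2 in the frame of caddy between -0.061 and -0.031 m and z of jar_2 in the frame of caddy between 0.006 and 0.014 m and angle between jar_2's own z axis and vertical below 0.1 rad)) or ((x of jar_2 in the frame of caddy between 0.03 and 0.06 m and y of jar_2 in the frame of caddy between 0.031 and 0.061 m and z of jar_2 in the frame of caddy between 0.006 and 0.014 m and angle between jar_2's own z axis and vertical below 0.1 rad) and (x of jar_1 in the frame of caddy between 0.03 and 0.06 m and y of jar_1 in the frame of caddy between -0.061 and -0.031 m and z of jar_1 in the frame of caddy between 0.006 and 0.014 m and angle between jar_1's own z axis and vertical below 0.1 rad))) and (((x of ramekin_b in the frame of caddy between -0.06 and -0.03 m and y of ramekin_b in the frame of caddy between 0.031 and 0.061 m and z of ramekin_b in the frame of caddy between 0.006 and 0.014 m and angle between ramekin_b's own z axis and vertical below 0.1 rad) and (x of ramekin_c in the frame of caddy between -0.06 and -0.03 m and y of ramekin_c in the frame of caddy between -0.061 and -0.031 m and z of ramekin_c in the frame of caddy between 0.006 and 0.014 m and angle between ramekin_c's own z axis and vertical below 0.1 rad)) or ((x of ramekin_c in the frame of caddy between -0.06 and -0.03 m and y of ramekin_c in the frame of caddy between 0.031 and 0.061 m and z of ramekin_c in the frame of caddy between 0.006 and 0.014 m and angle between ramekin_c's own z axis and vertical below 0.1 rad) and (x of ramekin_b in the frame of caddy between -0.06 and -0.03 m and y of ramekin_b in the frame of caddy between -0.061 and -0.031 m and z of ramekin_b in the frame of caddy between 0.006 and 0.014 m and angle between ramekin_b's own z axis and vertical below 0.1 rad))) and x of cutter_heart in the frame of cutter_tray between -0.032 and 0.032 m and y of cutter_heart in the frame of cutter_tray between -0.0725 and -0.0325 m and z of cutter_heart in the frame of cutter_tray between 0.001 and 0.009 m and angle between cutter_heart's own z axis and vertical below 0.1 rad and linear speed of each of jar_1, jar_2, ramekin_b, ramekin_c, cutter_heart below 0.02 m/s); the robot touches nothing.
It fails at once if a ramekin is set down in the front row of the caddy before both jars stand in the back row (((x of ramekin_b in the frame of caddy between -0.09 and 0 m and y of ramekin_b in the frame of caddy between -0.095 and 0.095 m and height (world z) of ramekin_b below 0.025 m) or (x of ramekin_c in the frame of caddy between -0.09 and 0 m and y of ramekin_c in the frame of caddy between -0.095 and 0.095 m and height (world z) of ramekin_c below 0.025 m)) and not (((x of jar_1 in the frame of caddy between 0.03 and 0.06 m and y of jar_1 in the frame of caddy between 0.031 and 0.061 m and z of jar_1 in the frame of caddy between 0.006 and 0.014 m and angle between jar_1's own z axis and vertical below 0.1 rad) and (x of jar_2 in the frame of caddy between 0.03 and 0.06 m and y of jar_2 in the frame of caddy between -0.061 and -0.031 m and z of jar_2 in the frame of caddy between 0.006 and 0.014 m and angle between jar_2's own z axis and vertical below 0.1 rad)) or ((x of jar_2 in the frame of caddy between 0.03 and 0.06 m and y of jar_2 in the frame of caddy between 0.031 and 0.061 m and z of jar_2 in the frame of caddy between 0.006 and 0.014 m and angle between jar_2's own z axis and vertical below 0.1 rad) and (x of jar_1 in the frame of caddy between 0.03 and 0.06 m and y of jar_1 in the frame of caddy between -0.061 and -0.031 m and z of jar_1 in the frame of caddy between 0.006 and 0.014 m and angle between jar_1's own z axis and vertical below 0.1 rad)))).
It fails at once if the kitchen timer is moved by more than 20 mm (distance of kitchen_timer from where it was at the start of the episode above 0.02 m).
It fails at once if the measuring cup is moved by more than 20 mm (distance of measure_3 from where it was at the start of the episode above 0.02 m).
It also fails if it takes over 109 s, if anything falls off the work surface, if the arm or the gripper's body presses on something with over 40 N, if the wrist force passes 120 N, or if a joint passes its speed limit or range.

## Working session

There is one attempt and no reset: what is moved stays moved. The work goes in short steps, Python scripts to look and compute and a tool call to move; the robot and the scene stay as the last step left them, time stands still between calls to the robot, and variables do not carry over. Pictures are saved under pics/ and viewed, at most 14 in all, crops included, and the job is handed in when it is done.

Besides the shell and the picture viewer there is one more tool, called after ">>>" by a JSON object that holds its "name" and its "arguments". move_arm: Moves the arm, as the interface text tells. Its arguments: {"type":"object","properties":{"offset":{"type":"array","items":{"type":"array","items":{"type":"number"}}},"twist":{"type":"array","items":{"type":"array","items":{"type":"number"}}},"grip":{"type":"array","items":{"type":"number"}},"force":{"type":"number"}},"required":["offset","twist","grip"]}

```bash
ls; mkdir -p pics; cat > h.py <<'E'
import numpy as np, cv2
from workcell import bot, viewer, finder
from scipy.spatial.transform import Rotation as R
def K(p):
    f=240/np.tan(np.radians(p["vfov"])/2); return f
def ray(p,uv):
    f=K(p); uv=np.atleast_2d(uv).astype(float)
    C=np.array([[f,0,p["cx"]],[0,f,p["cy"]],[0,0,1]])
    d=np.array([p["k1"],0,0,0,0.])
    u=cv2.undistortPoints(uv.reshape(-1,1,2),C,d).reshape(-1,2)
    return np.c_[u,np.ones(len(u))]
def T(p,obs=None):
    if "tool_from_camera" in p:
        M=np.eye(4); M[:3,:3]=rot(obs["tcp_rot"]); M[:3,3]=obs["ee_pos"]
        return M@np.array(p["tool_from_camera"])
    M=np.eye(4); M[:3,:3]=rot(p["attitude"]); M[:3,3]=p["position"]; return M
def rot(a):
    a=np.array(a,float)
    return a if a.shape==(3,3) else R.from_euler('xyz',a,degrees=True).as_matrix()
def onplane(p,uv,z,obs=None):
    M=T(p,obs); d=ray(p,uv)@M[:3,:3].T; o=M[:3,3]
    return o+d*((z-o[2])/d[:,2])[:,None]
def cloud(p,obs=None):
    v,u=np.mgrid[0:480,0:640]; d=p["depth"].reshape(-1,1)
    P=ray(p,np.c_[u.ravel(),v.ravel()])*d; M=T(p,obs)
    W=P@M[:3,:3].T+M[:3,3]; W[d[:,0]==0]=np.nan
    return W.reshape(480,640,3)
def save(p,n,box=None,s=1):
    im=p["color"][:,:,::-1]
    if box: im=im[box[1]:box[3],box[0]:box[2]]
    cv2.imwrite("pics/"+n,cv2.resize(im,None,fx=s,fy=s,interpolation=cv2.INTER_CUBIC))
E
python3 - <<'E'
from h import *
o=bot.get_obs(); print(o)
for n in("top","scene"):
    p=viewer.camera(n); save(p,n+"0.png"); np.savez(n+"0.npz",**p)
    print(n,{k:p[k] for k in p if k not in("color","depth")})
    for t in["jar_1","ramekin_b","cutter_heart","caddy","cutter_tray","kitchen_timer","measure_3"]:
        for d in finder.pinpoint(p,t)[:5]: print(t,np.round(d["position"],1),round(d["p"],2), onplane(p,d["position"],0)[0].round(3))
E
```

```text
pics
{'time': 0.0, 'q': array([-6.60640106e+01,  5.01057456e+00,  1.00336487e+01,  9.51009206e+01,
       -8.48495558e-05,  9.00008646e+01]), 'qd': array([-0.04164171, -0.08299746, -0.012793  , -0.07436623,  0.06438736,
        0.13659772]), 'joint_efforts': array([-6.35956876e-04, -5.20391035e+01,  4.64799500e+01,  1.64222176e-02,
       -7.78387948e-05,  1.51760535e-06]), 'ee_pos': array([ 0.22305598, -0.50250301,  0.25258089]), 'tcp_rot': array([-1.79922154e+02,  8.60241243e-05,  2.39351249e+01]), 'wrist_force': array([-0.06342493,  0.24353539, -0.16329566]), 'torque': array([-0.03466639, -0.00650977, -0.04953198]), 'grasp_force': 0.0, 'opening': 0.08546355730434009}
top {'vfov': 42.11507376643473, 'cx': 320.887790193106, 'cy': 241.6571537960048, 'k1': -0.023350602347204152, 'position': array([-0.16272583, -0.49657399,  1.5129213 ]), 'attitude': array([-1.52362195e+02,  5.74021162e-02, -6.26413766e+01]), 'shot': 1}
jar_1 [224.3 214.3] 0.69 [0.493 0.149 0.   ]
jar_1 [271.4 238.9] 0.64 [ 0.485 -0.006  0.   ]
ramekin_b [318.2 256.9] 0.81 [ 0.495 -0.146  0.   ]
ramekin_b [285.2 269.2]
[... 401 characters left out ...]
658, 'position': array([-0.23817138,  0.76374502,  0.86582697]), 'attitude': array([-125.59702792,    0.16184377, -140.40567018]), 'shot': 2}
jar_1 [298.8 280.3] 0.96 [ 0.49  -0.004  0.   ]
jar_1 [254.  310.3] 0.63 [0.498 0.164 0.   ]
ramekin_b [334.4 274.3] 0.73 [ 0.429 -0.09   0.   ]
ramekin_b [363.3 269.1] 0.66 [ 0.379 -0.163  0.   ]
ramekin_b [334.6 257.9] 0.62 [ 0.478 -0.152  0.   ]
ramekin_b [257.2 308.9] 0.4 [0.496 0.155 0.   ]
cutter_heart [298.4 307.2] 0.84 [0.416 0.08  0.   ]
caddy [379.2 235.8] 0.89 [ 0.441 -0.337  0.   ]
cutter_tray [208.4 362. ] 0.78 [ 0.452  0.357 -0.   ]
kitchen_timer [268.8 259.9] 0.59 [ 0.625 -0.019  0.   ]
measure_3 [311.1 225.7] 0.53 [ 0.65  -0.243  0.   ]
```

View pics/top0.png

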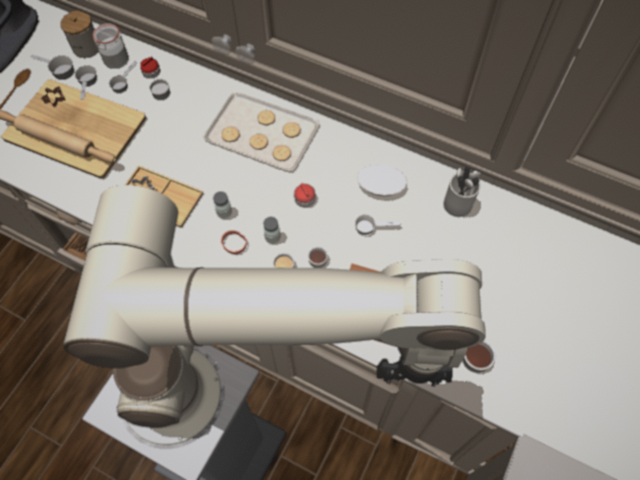

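View pics/scene0.png

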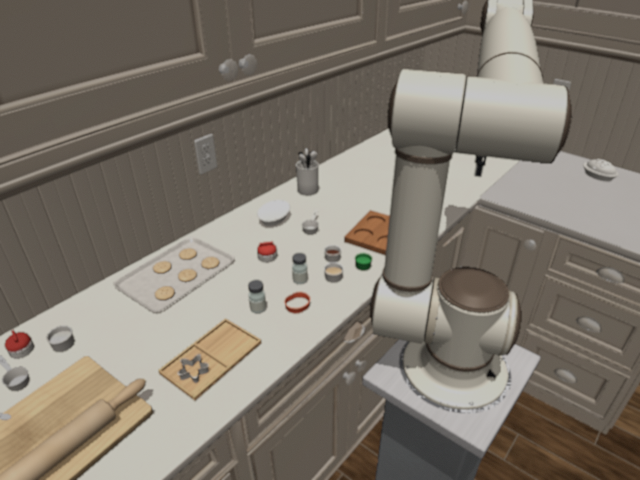

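The top picture shows the jars at (222,205) and (271,229), the heart at (233,242) and the tan ramekin at (284,265). There is a small brown ramekin at (318,257) and a bigger brown one at (478,356). The timer is at (304,195), the cup at (375,227) and the tray at (165,193). The caddy is mostly hidden by the arm; in the scene picture it is at (379,232), and the green ramekin at (363,261).

```bash
python3 - <<'E'
from h import *
o=bot.get_obs(); p=viewer.camera("wrist"); save(p,"w0.png")
print(p["vfov"],np.round(p["tool_from_camera"],3).tolist())
for n in("top","scene"):
    z=dict(np.load(n+"0.npz")); W=cloud(z)
    print(n,"table z",np.nanmedian(W[...,2][(abs(W[...,0]-.45)<.25)&(abs(W[...,1])<.3)]))
    m=(W[...,2]>.012)&(W[...,2]<.1)&(W[...,0]>.3)&(W[...,0]<.75)&(abs(W[...,1]+.1)<.65)
    k,l,s,c=cv2.connectedComponentsWithStats(m.astype(np.uint8))
    for i in range(1,k):
        if s[i,4]<25: continue
        Q=W[l==i]; lo=Q.min(0);hi=Q.max(0); print(s[i,4],c[i].round(),"mid",((lo+hi)/2).round(3),"ext",(hi-lo).round(3),"zmax",hi[2].round(3), z["color"][l==i].mean(0).round())
E
```

```text
60.681317375654864 [[-0.0, -0.947, -0.322, 0.083], [1.0, 0.0, -0.0, -0.0], [0.0, -0.322, 0.947, -0.121], [0.0, 0.0, 0.0, 1.0]]
top table z 0.04343253982267736
649 [116. 149.] mid [0.549 0.523 0.041] ext [0.249 0.054 0.057] zmax 0.069 [164. 139. 101.]
70 [229. 134.] mid [0.727 0.278 0.017] ext [0.044 0.045 0.009] zmax 0.021 [199. 174. 131.]
40 [255. 142.] mid [0.736 0.194 0.016] ext [0.026 0.038 0.007] zmax 0.019 [201. 175. 133.]
67 [279. 154.] mid [0.732 0.108 0.017] ext [0.035 0.047 0.011] zmax 0.023 [201. 176. 135.]
50 [147. 170.] mid [0.506 0.414 0.017] ext [0.024 0.077 0.011] zmax 0.023 [179. 163. 134.]
136 [140. 181.] mid [0.467 0.409 0.023] ext [0.048 0.086 0.023] zmax 0.035 [128. 113.  95.]
25 [169. 181.] mid [0.506 0.34  0.016] ext [0.028 0.023 0.008] zmax 0.02 [174. 153. 118.]
199 [372. 189.] mid [ 0.739 -0.19   0.028] ext [0.023 0.104 0.031] zmax 0.043 [198. 196. 197.]
398 [304. 194.] mid [ 0.637 -0.026  0.037] ext [0.06  0.061 0.05 ] zmax 0.062 [162.  87.  82.]
42 [198. 192.] mid [0.51  0.255 0.017] ext [0.031 0.043 0.01 ] zmax 0.022 [169. 148. 119.]
375 [221. 204.] mid [0
[... 1735 characters left out ...]
.189 0.014] ext [0.026 0.038 0.003] zmax 0.016 [188. 164. 128.]
495 [256. 295.] mid [0.494 0.156 0.051] ext [0.046 0.043 0.078] zmax 0.09 [113. 115. 109.]
39 [164. 292.] mid [0.731 0.279 0.014] ext [0.037 0.037 0.004] zmax 0.016 [190. 166. 132.]
166 [297. 300.] mid [0.422 0.076 0.019] ext [0.063 0.071 0.013] zmax 0.026 [155. 108.  93.]
555 [208. 358.] mid [0.456 0.344 0.016] ext [0.138 0.222 0.009] zmax 0.021 [172. 149. 115.]
28 [ 69. 340.] mid [0.747 0.545 0.026] ext [0.005 0.01  0.026] zmax 0.039 [87. 85. 81.]
335 [192. 367.] mid [0.454 0.401 0.021] ext [0.07  0.069 0.018] zmax 0.03 [121. 112. 101.]
912 [125. 388.] mid [0.551 0.526 0.038] ext [0.251 0.049 0.051] zmax 0.063 [167. 146. 115.]
```

>>> {"name": "move_arm", "arguments": {"offset": [[0, -4.5, 0], [0, -4.5, 0], [0, -4.5, 0], [0, -4.5, 0], [0, -4.5, 0]], "twist": [[0, 0, 0.1], [0, 0, 0.1], [0, 0, 0.1], [0, 0, 0.1], [0, 0, 0.018]], "grip": [1, 1, 1, 1, 1]}}

```text
time: 1.35
ee_pos: [0.1742, -0.2836, 0.2532]
tcp_rot: [180.0, -0.0, -0.3]
wrist_force: [0.4, 0.5, 1.0]
opening: 0.0857
grasp_force: 0.0
```

>>> {"name": "move_arm", "arguments": {"offset": [[4.2, -1.2, -1.5], [4.2, -1.2, -1.5], [4.2, -1.2, -1.5], [4.2, -1.2, -1.5], [4.2, -1.2, -1.5]], "twist": [[0, 0, 0], [0, 0, 0], [0, 0, 0], [0, 0, 0], [0, 0, 0]], "grip": [1, 1, 1, 1, 1]}}

```text
time: 1.85
ee_pos: [0.3867, -0.2242, 0.3291]
tcp_rot: [180.0, -0.0, 0.0]
wrist_force: [0.6, -0.8, -0.1]
opening: 0.0853
grasp_force: 0.0
```

>>> {"name": "move_arm", "arguments": {"offset": [[4.2, -1.2, -1.5], [4.2, -1.2, -1.5], [0, 0, 0], [0, 0, 0]], "twist": [[0, 0, 0], [0, 0, 0], [0, 0, 0], [0, 0, 0]], "grip": [1, 1, 1, 1]}}

```text
time: 2.25
ee_pos: [0.4698, -0.2009, 0.3576]
tcp_rot: [-180.0, 0.1, 0.1]
wrist_force: [0.3, 0.4, -0.4]
opening: 0.0858
grasp_force: 0.0
```

```bash
cat > comp.py <<'E'
from h import *
def comps(W,col,zlo=.012,zhi=.11,mn=60):
    m=(W[...,2]>zlo)&(W[...,2]<zhi)&(W[...,0]>.3)&(W[...,0]<.72)&(abs(W[...,1])<.6)
    k,l,s,c=cv2.connectedComponentsWithStats(m.astype(np.uint8))
    for i in range(1,k):
        if s[i,4]<mn: continue
        Q=W[l==i]; r=cv2.minAreaRect(Q[:,:2].astype(np.float32)*1000)
        t=Q[Q[:,2]>np.percentile(Q[:,2],97)-.006][:,:2].astype(np.float32)*1000
        (ex,ey),er=cv2.minEnclosingCircle(t)
        print(s[i,4],c[i].round(),"rect",np.round(r[0],1),np.round(r[1],1),round(r[2],1),"z97",np.percentile(Q[:,2],97).round(3),"topcirc",round(ex,1),round(ey,1),"d",round(2*er,1),col[l==i].mean(0).round())
E
python3 - <<'E'
from comp import *
o=bot.get_obs(); p=viewer.camera("wrist"); save(p,"w1.png"); np.savez("w1.npz",**p,ee_pos=o["ee_pos"],tcp_rot=o["tcp_rot"])
print(o["ee_pos"],o["tcp_rot"]); W=cloud(p,o); comps(W,p["color"])
for t in["jar_1","ramekin_b","cutter_heart","caddy","cutter_tray"]:
    for d in finder.pinpoint(p,t)[:4]: print(t,np.round(d["position"],1),round(d["p"],2), onplane(p,d["position"],0,o)[0].round(3))
E
```

```text
[ 0.46978832 -0.20094325  0.35761602] [-1.79976380e+02  7.43940462e-02  8.13107011e-02]
1916 [150.  14.] rect [623.4 -28.9] [30.  59.5] 4.1 z97 0.056 topcirc 630.2 -37.9 d 15.1 [176.  60.  51.]
403 [345.  20.] rect [ 622.1 -218.7] [37.  55.9] 0.8 z97 0.03 topcirc 631.9 -218.6 d 56.9 [188. 188. 185.]
16145 [452. 189.] rect [ 435.4 -346.5] [181.1 191. ] 9.3 z97 0.024 topcirc 435.5 -345.7 d 261.2 [149.  91.  51.]
1043 [ 12. 149.] rect [496.7 138.9] [44.3 21.3] 8.9 z97 0.053 topcirc 491.3 136.8 d 31.0 [85. 88. 79.]
2685 [137. 158.] rect [489.3 -10.2] [42.8 42.2] 63.3 z97 0.087 topcirc 489.2 -8.1 d 41.4 [111. 115. 113.]
1881 [277. 159.] rect [ 484.3 -149.5] [52.6 52.2] 88.9 z97 0.032 topcirc 483.8 -149.7 d 53.3 [135.  99.  86.]
817 [ 82. 212.] rect [422.   76.7] [71.8 60.7] 80.6 z97 0.023 topcirc 423.4 76.5 d 72.0 [167.  93.  70.]
2038 [218. 212.] rect [423.6 -79.2] [55.5 56.8] 43.7 z97 0.034 topcirc 423.6 -79.1 d 57.9 [206. 198. 161.]
1629 [303. 240.] rect [ 389.7 -175.9] [52.6 52.2] 0.1 z97 0.032 topcirc 389.4 -176.2 d 53.5 [ 62. 170.  83.]
jar_1 [ 15.8 145.1] 0.74 [0.495 0.153 0.   ]
jar_1 [157.7 152.8] 0.72 [ 0.487 -0.008  0.   ]
ramekin_b [305.  233.2] 0.88 [ 0.389 -0.177  0.   ]
ramekin_b [219.7 206.2] 0.55 [ 0.423 -0.075  0.   ]
cutter_heart [ 95.  209.1] 0.86 [0.419 0.076 0.   ]
caddy [444.3 200.1] 0.85 [ 0.431 -0.345  0.   ]
cutter_tray [157.4   5.5] 0.33 [ 0.638 -0.028 -0.   ]
```

View pics/w1.png

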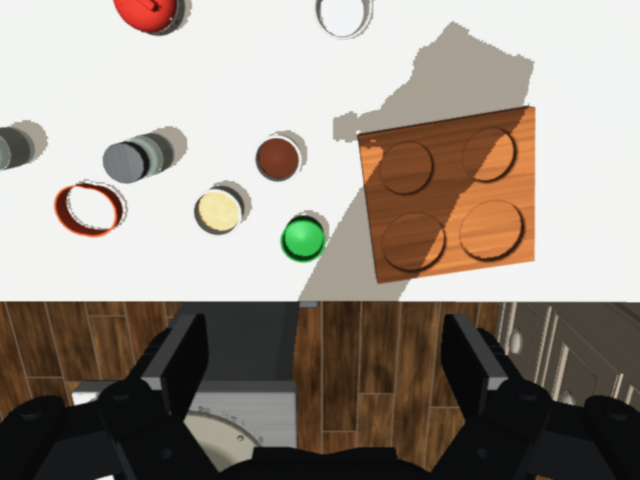

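In the wrist picture the small brown ramekin is at (278,158), 53 mm, and the tan one at (219,211), 57 mm. The green look-alike is at (303,239), the jar at (135,158), the heart at (90,210) and the caddy at (450,190). What could be mistaken for ramekin_c is the green (303,239) and the big brown one at top (478,356), so I choose the brown at (278,158). One close crop will check that.

```bash
python3 - <<'E'
from h import *
p=dict(np.load("w1.npz",allow_pickle=True)); p={k:(v.item() if v.ndim==0 else v) for k,v in p.items()}
save(p,"crop1.png",(180,90,540,300),2)
# fingertips in tool frame
M=T(p,p); W=cloud(p,p); L=(W-M[:3,3]*0-p["ee_pos"])@rot(p["tcp_rot"])
for s in(-1,1):
    m=(L[...,2]>0)&(L[...,2]<.04)&(abs(L[...,0])<.03)&(s*L[...,1]>.03)&(s*L[...,1]<.09)
    Q=L[m]; print(s,m.sum(),"zmax",np.percentile(Q[:,2],[50,95,99.5]).round(4),"y",Q[:,1].min().round(4),Q[:,1].max().round(4),"x",Q[:,0].min().round(3),Q[:,0].max().round(3))
c=np.array([.4354,-.3465]); 
for a in(9.3,):
    Rz=R.from_euler('z',a,degrees=True).as_matrix()[:2,:2]
    for x,y in((.045,.046),(.045,-.046),(-.045,.046),(-.045,-.046)): print(x,y,(c+Rz@[x,y]).round(4))
print(onplane(p,[[406,167],[489,154],[413,241],[491,230]],.022,p).round(4))
E
```

```text
-1 534 zmax [0.0031 0.0076 0.0084] y -0.0545 -0.0419 x -0.012 0.011
1 542 zmax [0.003  0.0073 0.0084] y 0.0425 0.0552 x -0.012 0.011
0.045 0.046 [ 0.4724 -0.2938]
0.045 -0.046 [ 0.4872 -0.3846]
-0.045 0.046 [ 0.3836 -0.3084]
-0.045 -0.046 [ 0.3984 -0.3992]
[[ 0.4748 -0.2921  0.022 ]
 [ 0.4892 -0.3827  0.022 ]
 [ 0.387  -0.3062  0.022 ]
 [ 0.4009 -0.3967  0.022 ]]
```

View pics/crop1.png

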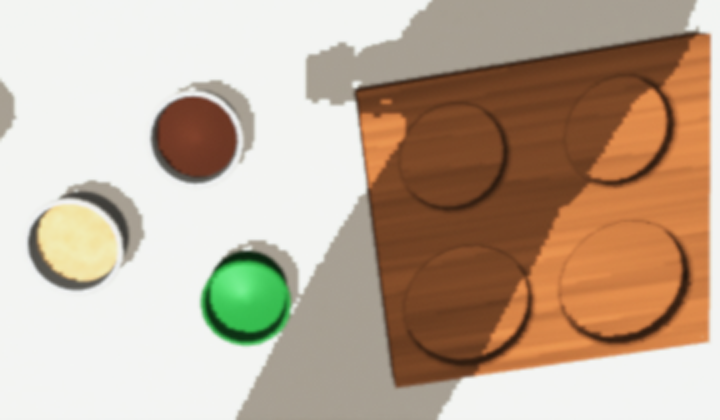

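The crop shows the brown ramekin (white rim, at about (278,158) in the full frame), smaller than or equal to its neighbours, so it is the chosen ramekin_c. The tan one is at (218,212) and the four recesses are all empty. Next I take the nearer jar.

>>> {"name": "move_arm", "arguments": {"offset": [[0.5, -4.8, 1], [0.5, -4.8, 1], [0.5, -4.8, 1], [0.4, -4.8, 1], [0, -0.1, 4.7]], "twist": [[0, 0, 0], [0, 0, 0], [0, 0, 0], [0, 0, 0], [0, 0, 0]], "grip": [1, 1, 1, 1, 1]}}

```text
time: 3.05
ee_pos: [0.4891, -0.0042, 0.2747]
tcp_rot: [-179.9, -0.5, 0.2]
wrist_force: [0.6, -0.7, 0.2]
opening: 0.0856
grasp_force: 0.0
```

>>> {"name": "move_arm", "arguments": {"offset": [[0, 0, 4.7], [0, 0, 4.7], [0, 0, 4.7], [0, 0, 0]], "twist": [[0, 0, 0], [0, 0, 0], [0, 0, 0], [0, 0, 0]], "grip": [1, 1, 1, 1]}}

```text
time: 3.45
ee_pos: [0.4841, -0.0085, 0.1244]
tcp_rot: [-180.0, 0.6, -0.0]
wrist_force: [-1.0, 0.1, -0.2]
opening: 0.0854
grasp_force: 0.0
```

```bash
python3 - <<'E'
from comp import *
o=bot.get_obs(); p=viewer.camera("wrist"); save(p,"w2.png")
print(o["ee_pos"],o["tcp_rot"],o["q"]); W=cloud(p,o); comps(W,p["color"],mn=200)
E
```

```text
[ 0.48409419 -0.0085426   0.12437473] [-1.79992378e+02  5.60123690e-01 -4.64617885e-02] [-1.00999130e+00 -4.05939032e+00 -1.32682465e+01  8.13513165e+01
 -1.79845001e-03  1.79036517e+02]
7214 [ 39. 231.] rect [497.7 140.7] [44.1 24.9] 12.6 z97 0.078 topcirc 492.0 138.3 d 29.7 [82. 87. 80.]
9552 [323. 260.] rect [490.6  -8.4] [42.3 41.9] 32.8 z97 0.087 topcirc 488.6 -7.8 d 40.6 [66. 70. 67.]
7714 [570. 243.] rect [ 484.2 -149.2] [53.2 52.8] 44.5 z97 0.032 topcirc 483.7 -148.9 d 54.2 [72. 61. 55.]
1944 [193. 323.] rect [425.5  74.7] [71.4 57.1] 65.0 z97 0.023 topcirc 423.6 75.9 d 72.2 [138.  63.  42.]
4676 [427. 330.] rect [426.3 -74.8] [48.1 56.9] 58.9 z97 0.034 topcirc 424.1 -78.5 d 57.4 [116. 104.  85.]
4751 [581. 371.] rect [ 391.4 -175.9] [52.8 49.1] 47.5 z97 0.031 topcirc 390.5 -175.8 d 54.4 [26. 92. 39.]
```

>>> {"name": "move_arm", "arguments": {"offset": [[0, 0, 0], [0, 0, 3], [0, 0, 3], [0, 0, 2], [0, 0, 0]], "twist": [[0, 0, 0], [0, 0, 0], [0, 0, 0], [0, 0, 0], [0, 0, 0]], "grip": [1, 1, 1, 1, 1]}}

```text
time: 4.0
ee_pos: [0.4885, -0.0084, 0.051]
tcp_rot: [-180.0, -0.0, -0.0]
wrist_force: [-0.4, 0.1, 1.0]
opening: 0.0853
grasp_force: 0.0
```

```bash
python3 -c "
from h import *
o=bot.get_obs(); print(o['ee_pos'],o['tcp_rot'],o['wrist_force'])"
```

```text
[ 0.48849589 -0.0084276   0.05098788] [-1.79999810e+02 -1.84258154e-02 -2.93883161e-02] [-0.40230573  0.14126932  0.98286453]
```

>>> {"name": "move_arm", "arguments": {"offset": [[0, 0, 0.7], [0, 0, 0], [0, 0, 0], [0, 0, 0], [0, 0, 0]], "twist": [[0, 0, 0], [0, 0, 0], [0, 0, 0], [0, 0, 0], [0, 0, 0]], "grip": [1, 0.3, 0.3, 0.3, 0.3], "force": 40}}

```text
time: 4.5
ee_pos: [0.4889, -0.008, 0.0448]
tcp_rot: [-180.0, -0.1, 0.0]
wrist_force: [-0.3, 1.5, 6.2]
opening: 0.0429
grasp_force: 39.8
```

>>> {"name": "move_arm", "arguments": {"offset": [[0, 0, 0], [0, 0, 0]], "twist": [[0, 0, 0], [0, 0, 0]], "grip": [0.3, 0.3]}}

```text
time: 4.7
ee_pos: [0.4889, -0.0081, 0.0448]
tcp_rot: [-180.0, -0.1, -0.0]
wrist_force: [-1.0, 1.6, 5.8]
opening: 0.0428
grasp_force: 39.9
```

>>> {"name": "move_arm", "arguments": {"offset": [[0, 0, -2], [0, 0, -4], [0, 2, -4], [0, 4, 0], [0, 4.5, 0]], "twist": [[0, 0, 0], [0, 0, 0], [0, 0, 0], [0, 0, 0], [0, 0, 0]], "grip": [0.3, 0.3, 0.3, 0.3, 0.3]}}

```text
time: 5.2
ee_pos: [0.4889, -0.1139, 0.1453]
tcp_rot: [180.0, -0.2, 0.1]
wrist_force: [1.0, 0.6, -1.2]
opening: 0.0432
grasp_force: 40.0
```

>>> {"name": "move_arm", "arguments": {"offset": [[0, 4.5, 0], [0, 4.5, 0], [0, 4.5, 0], [0, 4.5, 0], [0, 4.5, 0]], "twist": [[0, 0, 0], [0, 0, 0], [0, 0, 0], [0, 0, 0], [0, 0, 0]], "grip": [0.3, 0.3, 0.3, 0.3, 0.3]}}

```text
time: 5.7
ee_pos: [0.4877, -0.3402, 0.1436]
tcp_rot: [180.0, -0.0, -0.0]
wrist_force: [0.6, -0.3, -0.8]
opening: 0.0432
grasp_force: 40.0
```

>>> {"name": "move_arm", "arguments": {"offset": [[0, 3, 0], [0, 1.6, 0], [0, 0, 0], [0, 0, 0]], "twist": [[0, 0, 0], [0, 0, 0], [0, 0, 0], [0, 0, 0]], "grip": [0.3, 0.3, 0.3, 0.3]}}

```text
time: 6.1
ee_pos: [0.488, -0.3836, 0.1432]
tcp_rot: [-180.0, 0.0, -0.0]
wrist_force: [0.3, -0.1, -1.4]
opening: 0.0427
grasp_force: 40.1
```

```bash
python3 - <<'E'
from comp import *
o=bot.get_obs(); p=viewer.camera("wrist"); save(p,"w3.png")
print(o["ee_pos"],o["tcp_rot"],o["q"],o["wrist_force"]); W=cloud(p,o); comps(W,p["color"],mn=300)
E
```

```text
[ 0.48801841 -0.38359757  0.14319283] [-1.79960010e+02  2.05014486e-02 -1.14443231e-02] [-3.81763971e+01  1.39469198e+01  8.06869071e+00  8.41626010e+01
  1.87735058e-02  1.41835048e+02] [ 0.25193649 -0.05958202 -1.35042452]
738 [34. 14.] rect [ 609.6 -224.3] [11.3 36.1] 11.8 z97 0.03 topcirc 611.3 -227.7 d 28.5 [118. 117. 115.]
29251 [243. 241.] rect [ 456.2 -341.9] [139.1 191.6] 9.4 z97 0.024 topcirc 465.3 -340.6 d 224.8 [176. 108.  60.]
819 [632. 327.] rect [ 419.9 -594.8] [43.7  8.7] 2.3 z97 0.029 topcirc 415.0 -595.8 d 34.5 [63. 62. 58.]
4523 [ 32. 367.] rect [ 388.9 -177.7] [49.3 53.8] 74.4 z97 0.032 topcirc 389.1 -176.3 d 55.1 [ 35. 114.  50.]
```

View pics/w3.png

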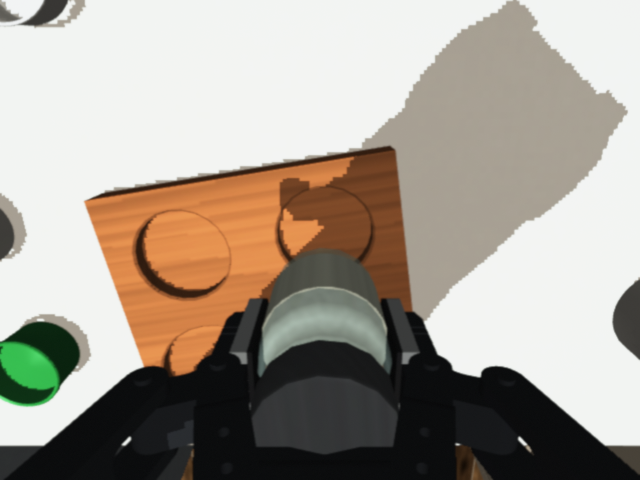

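The jar is held upright. The back recesses are at about (183,253) and (326,230).

```bash
python3 - <<'E'
from h import *
o=bot.get_obs(); p=viewer.camera("wrist")
print(onplane(p,[[183,253],[326,230],[87,200],[393,148]],.022,o).round(4))
W=cloud(p,o); m=(W[...,2]<.016)&(W[...,2]>.005)&(W[...,0]>.4)&(W[...,0]<.53)&(W[...,1]<-.25)&(W[...,1]>-.43)
k,l,s,c=cv2.connectedComponentsWithStats(m.astype(np.uint8))
for i in range(1,k):
    if s[i,4]>150: Q=W[l==i].astype(np.float32)*1000; print(s[i,4],c[i].round(),Q[:,2].mean(),cv2.minEnclosingCircle(Q[:,:2]))
E
```

```text
[[ 0.4749 -0.2936  0.022 ]
 [ 0.4904 -0.3844  0.022 ]
 [ 0.5095 -0.239   0.022 ]
 [ 0.5408 -0.4233  0.022 ]]Traceback (most recent call last):
  File "<stdin>", line 7, in <module>
cv2.error: OpenCV(4.12.0) /io/opencv/modules/imgproc/src/shapedescr.cpp:201: error: (-215:Assertion failed) count >= 0 && (depth == CV_32F || depth == CV_32S) in function 'minEnclosingCircle'
```

>>> {"name": "move_arm", "arguments": {"offset": [[0.1, 0.1, 2], [0, 0, 3], [0, 0, 2.4], [0, 0, 0.8], [0, 0, 0]], "twist": [[0, 0, 0], [0, 0, 0], [0, 0, 0], [0, 0, 0], [0, 0, 0]], "grip": [0.3, 0.3, 0.3, 0.3, 0.3]}}

```text
time: 6.7
ee_pos: [0.4888, -0.384, 0.0606]
tcp_rot: [-179.9, 0.1, 0.1]
wrist_force: [-0.3, 0.5, -2.3]
opening: 0.0429
grasp_force: 40.1
```

>>> {"name": "move_arm", "arguments": {"offset": [[0, 0, 0.4], [0, 0, 0], [0, 0, 0]], "twist": [[0, 0, 0], [0, 0, 0], [0, 0, 0]], "grip": [0.3, 0.3, 0.3]}}

```text
time: 7.0
ee_pos: [0.4894, -0.3855, 0.0584]
tcp_rot: [179.9, -0.1, -0.0]
wrist_force: [-0.3, 0.6, -1.5]
opening: 0.0431
grasp_force: 40.1
```

>>> {"name": "move_arm", "arguments": {"offset": [[0, 0, 0.3], [0, 0, 0], [0, 0, 0]], "twist": [[0, 0, 0], [0, 0, 0], [0, 0, 0]], "grip": [0.3, 0.3, 0.3]}}

```text
time: 7.3
ee_pos: [0.4894, -0.3856, 0.0549]
tcp_rot: [180.0, -0.1, -0.0]
wrist_force: [1.0, -0.9, 2.4]
opening: 0.0429
grasp_force: 40.4
```

>>> {"name": "move_arm", "arguments": {"offset": [[0, 0, 0], [0, 0, 0], [0, 0, -4], [0, 0, -4], [0, 0, -4]], "twist": [[0, 0, 0], [0, 0, 0], [0, 0, 0], [0, 0, 0], [0, 0, -0.13]], "grip": [0.75, 0.75, 0.75, 0.75, 0.75]}}

```text
time: 7.8
ee_pos: [0.4886, -0.385, 0.1754]
tcp_rot: [-180.0, 0.0, 7.5]
wrist_force: [1.1, -0.3, 0.0]
opening: 0.0642
grasp_force: 0.0
```

>>> {"name": "move_arm", "arguments": {"offset": [[0, 0, 0], [0, 0, 0], [0, 0, 0], [2.475, -4.236, 0], [2.475, -4.236, 0]], "twist": [[0, 0, -0.13], [0, 0, -0.13], [0, 0, -0.13], [0, 0, 0], [0, 0, 0]], "grip": [0.75, 0.75, 0.75, 1, 1]}}

```text
time: 8.3
ee_pos: [0.4894, -0.2867, 0.1735]
tcp_rot: [-179.9, 0.0, 29.7]
wrist_force: [0.4, 0.3, 0.6]
opening: 0.0853
grasp_force: 0.0
```

>>> {"name": "move_arm", "arguments": {"offset": [[2.475, -4.236, 0], [2.475, -4.236, 0], [2.475, -4.236, 0], [2.475, -4.236, 0], [2.475, -4.236, 0]], "twist": [[0, 0, 0], [0, 0, 0], [0, 0, 0], [0, 0, 0], [0, 0, 0]], "grip": [1, 1, 1, 1, 1]}}

```text
time: 8.8
ee_pos: [0.4916, -0.04, 0.1744]
tcp_rot: [180.0, -0.0, 29.8]
wrist_force: [2.4, -0.1, 0.2]
opening: 0.0853
grasp_force: 0.0
```

>>> {"name": "move_arm", "arguments": {"offset": [[2.475, -4.236, 0], [2.475, -4.236, 0], [2.475, -4.236, 0], [2.475, -4.236, 0], [0, 0, 0]], "twist": [[0, 0, 0], [0, 0, 0], [0, 0, 0], [0, 0, 0], [0, 0, 0]], "grip": [1, 1, 1, 1, 1]}}

```text
time: 9.3
ee_pos: [0.4933, 0.1592, 0.174]
tcp_rot: [-179.9, -0.0, 30.1]
wrist_force: [0.4, -0.5, 0.7]
opening: 0.0853
grasp_force: 0.0
```

>>> {"name": "move_arm", "arguments": {"offset": [[0, 0, 0], [0, 0, 0]], "twist": [[0, 0, 0], [0, 0, 0]], "grip": [1, 1]}}

```text
time: 9.5
ee_pos: [0.4938, 0.1538, 0.1742]
tcp_rot: [180.0, 0.0, 29.8]
wrist_force: [-0.0, -0.1, -0.3]
opening: 0.085
grasp_force: 0.0
```

```bash
python3 - <<'E'
from comp import *
o=bot.get_obs(); p=viewer.camera("wrist"); save(p,"w4.png")
print(o["ee_pos"],o["tcp_rot"],o["q"]); W=cloud(p,o); comps(W,p["color"],mn=200)
p=viewer.camera("scene"); comps(cloud(p),p["color"],mn=80); save(p,"s4.png")
E
```

```text
[0.49380689 0.15377365 0.17420436] [1.79992894e+02 2.16950005e-02 2.97595527e+01] [ 1.73027279e+01 -3.70559999e-01 -4.19530633e+00  8.61949052e+01
 -1.16183683e-02  1.67543176e+02]
6424 [108. 139.] rect [457.1 312.1] [125.7 154.1] 2.9 z97 0.017 topcirc 457.5 311.9 d 195.8 [186. 161. 105.]
335 [617.   8.] rect [696.4  65.3] [ 7.2 32.4] 20.5 z97 0.014 topcirc 696.8 65.5 d 32.5 [187. 184. 173.]
377 [ 8. 94.] rect [463.2 370.9] [16.7 13.6] 15.6 z97 0.028 topcirc 464.6 370.0 d 13.1 [79. 77. 71.]
1536 [628. 170.] rect [625.3  -8.5] [52.7 16.1] 36.9 z97 0.035 topcirc 622.4 -9.2 d 34.8 [80. 62. 57.]
5819 [329. 236.] rect [496.8 152.5] [42.3 41.7] 82.4 z97 0.087 topcirc 495.1 151.5 d 40.2 [64. 67. 65.]
1635 [366. 346.] rect [422.3  75.9] [71.6 60.5] 78.5 z97 0.023 topcirc 423.6 75.6 d 72.0 [123.  54.  36.]
864 [626. 389.] rect [ 485.4 -135.2] [34.2 27.2] 34.7 z97 0.031 topcirc 491.3 -125.9 d 20.4 [67. 59. 53.]
96 [426. 200.] rect [ 417.9 -591.4] [58.7 15.7] 1.0 z97 0.043 topcirc 418.1 -598.8 d 58.7 [107. 103.  98.]
1730 [380. 228.] rect [ 435.6 -344.5] [183.9 201.6] 8.9 z97 0.094 topcirc 487.
[... 403 characters left out ...]
.2] 63.7 z97 0.033 topcirc 389.2 -175.3 d 59.3 [ 68. 117.  75.]
287 [333. 270.] rect [423.1 -77.8] [54.8 57.6] 56.7 z97 0.034 topcirc 422.7 -78.3 d 59.2 [153. 143. 128.]
495 [256. 295.] rect [493.4 154.5] [43.6 44. ] 10.3 z97 0.087 topcirc 495.9 153.8 d 44.6 [100. 102.  97.]
163 [297. 300.] rect [423.2  76.6] [72.5 61.5] 82.7 z97 0.023 topcirc 423.1 76.3 d 73.2 [144.  94.  79.]
535 [209. 357.] rect [455.9 344.3] [129.4 216. ] 3.1 z97 0.018 topcirc 455.5 342.9 d 247.7 [178. 155. 120.]
334 [192. 367.] rect [449.1 398.7] [67. 71.] 44.6 z97 0.028 topcirc 452.5 401.1 d 75.4 [127. 117. 106.]
3009 [111. 393.] rect [549.3 550. ] [256.4  99.9] 0.0 z97 0.061 topcirc 474.0 554.7 d 97.7 [177. 155. 122.]
```

View pics/w4.png

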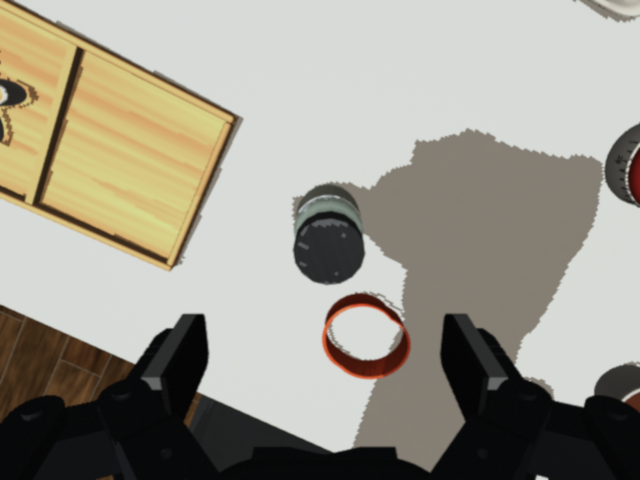

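The jar cap is at (328,248), between the fingers' line, with the heart at (367,335). The empty bay of the tray is at the left, around (140,150). Now I descend on the jar.

>>> {"name": "move_arm", "arguments": {"offset": [[0.1, 0.2, 4], [0, 0, 4], [0, 0, 3], [0, 0, 1.9], [0, 0, 0]], "twist": [[0, 0, 0], [0, 0, 0], [0, 0, 0], [0, 0, 0], [0, 0, 0]], "grip": [1, 1, 1, 1, 1]}}

```text
time: 10.1
ee_pos: [0.4942, 0.1514, 0.0426]
tcp_rot: [-179.9, 0.3, 29.7]
wrist_force: [0.1, -0.4, -0.5]
opening: 0.0855
grasp_force: 0.0
```

>>> {"name": "move_arm", "arguments": {"offset": [[0, 0, 0], [0, 0, 0], [0, 0, 0], [0, 0, 0], [0, 0, 0]], "twist": [[0, 0, 0], [0, 0, 0], [0, 0, 0], [0, 0, 0], [0, 0, 0]], "grip": [0.3, 0.3, 0.3, 0.3, 0.3]}}

```text
time: 10.6
ee_pos: [0.4966, 0.1532, 0.0471]
tcp_rot: [179.9, -0.1, 29.8]
wrist_force: [-1.0, -1.4, 6.2]
opening: 0.043
grasp_force: 40.5
```

>>> {"name": "move_arm", "arguments": {"offset": [[0, 0, -2], [0, 0, -4], [-1.2, 1.88, -4], [-2.4, 3.76, 0], [-2.4, 3.76, 0]], "twist": [[0, 0, 0], [0, 0, 0], [0, 0, 0], [0, 0, 0], [0, 0, 0]], "grip": [0.3, 0.3, 0.3, 0.3, 0.3]}}

```text
time: 11.1
ee_pos: [0.4911, 0.0411, 0.1476]
tcp_rot: [179.9, -0.2, 29.9]
wrist_force: [0.9, -0.4, -2.2]
opening: 0.0425
grasp_force: 41.2
```

>>> {"name": "move_arm", "arguments": {"offset": [[-2.45, 3.76, 0], [-2.45, 3.76, 0], [-2.45, 3.76, 0], [-2.45, 3.76, 0], [-2.45, 3.76, 0]], "twist": [[0, 0, 0], [0, 0, 0], [0, 0, 0], [0, 0, 0], [0, 0, 0]], "grip": [0.3, 0.3, 0.3, 0.3, 0.3]}}

```text
time: 11.6
ee_pos: [0.4772, -0.1842, 0.1462]
tcp_rot: [179.9, -0.1, 29.8]
wrist_force: [1.0, 0.2, -2.1]
opening: 0.0425
grasp_force: 41.2
```

>>> {"name": "move_arm", "arguments": {"offset": [[-2.45, 3.76, 0], [-2.4, 3.76, 0], [-1.2, 1.88, 0], [0, 0, 0], [0, 0, 0]], "twist": [[0, 0, 0], [0, 0, 0], [0, 0, 0], [0, 0, 0], [0, 0, 0]], "grip": [0.3, 0.3, 0.3, 0.3, 0.3]}}

```text
time: 12.1
ee_pos: [0.4715, -0.294, 0.1455]
tcp_rot: [-180.0, -0.0, 29.7]
wrist_force: [-0.6, -0.2, -2.0]
opening: 0.043
grasp_force: 41.2
```

>>> {"name": "move_arm", "arguments": {"offset": [[0, 0, 0]], "twist": [[0, 0, 0]], "grip": [0.3]}}

```text
time: 12.2
ee_pos: [0.4717, -0.293, 0.1456]
tcp_rot: [180.0, -0.0, 29.8]
wrist_force: [0.3, -0.4, -1.5]
opening: 0.0425
grasp_force: 41.2
```

>>> {"name": "move_arm", "arguments": {"offset": [[0.15, 0.15, 2.5], [0, 0, 3], [0, 0, 2.2], [0, 0, 0.6], [0, 0, 0]], "twist": [[0, 0, 0], [0, 0, 0], [0, 0, 0], [0, 0, 0], [0, 0, 0]], "grip": [0.3, 0.3, 0.3, 0.3, 0.3]}}

```text
time: 12.7
ee_pos: [0.4735, -0.2934, 0.0621]
tcp_rot: [-179.9, 0.0, 29.9]
wrist_force: [-0.0, 0.4, -0.6]
opening: 0.0429
grasp_force: 41.2
```

>>> {"name": "move_arm", "arguments": {"offset": [[0, 0, 0.4], [0, 0, 0], [0, 0, 0]], "twist": [[0, 0, 0], [0, 0, 0], [0, 0, 0]], "grip": [0.3, 0.3, 0.3]}}

```text
time: 13.0
ee_pos: [0.474, -0.2946, 0.0592]
tcp_rot: [179.9, -0.0, 29.8]
wrist_force: [-0.3, 0.2, -1.2]
opening: 0.043
grasp_force: 41.2
```

>>> {"name": "move_arm", "arguments": {"offset": [[0, 0, 0.25], [0, 0, 0], [0, 0, 0], [0, 0, 0], [0, 0, 0]], "twist": [[0, 0, 0], [0, 0, 0], [0, 0, 0], [0, 0, 0], [0, 0, 0]], "grip": [0.3, 0.3, 0.72, 0.72, 0.72]}}

```text
time: 13.5
ee_pos: [0.4736, -0.2945, 0.0558]
tcp_rot: [180.0, -0.0, 29.8]
wrist_force: [0.4, 1.4, 0.2]
opening: 0.0615
grasp_force: 0.0
```

>>> {"name": "move_arm", "arguments": {"offset": [[0, 0, -2], [0, 0, -5], [0, 0, -5], [0, 0, 0], [0, 0, 0]], "twist": [[0, 0, 0], [0, 0, 0], [0, 0, 0.13], [0, 0, 0.13], [0, 0, 0.13]], "grip": [0.72, 0.72, 0.72, 1, 1]}}

```text
time: 14.0
ee_pos: [0.4744, -0.2949, 0.1778]
tcp_rot: [179.9, -0.2, 7.1]
wrist_force: [-0.0, 0.4, -0.0]
opening: 0.0852
grasp_force: 0.0
```

>>> {"name": "move_arm", "arguments": {"offset": [[0, 0, 0], [0.3, -4.8, 0], [0.3, -4.8, 0], [0.4, -4.9, 0], [0, 0, 0]], "twist": [[0, 0, 0.13], [0, 0, 0], [0, 0, 0], [0, 0, 0], [0, 0, 0]], "grip": [1, 1, 1, 1, 1]}}

```text
time: 14.5
ee_pos: [0.4839, -0.1451, 0.176]
tcp_rot: [-179.9, -0.0, 0.3]
wrist_force: [1.3, -0.2, 0.7]
opening: 0.0854
grasp_force: 0.0
```

>>> {"name": "move_arm", "arguments": {"offset": [[0, 0, 0], [0, 0, 0]], "twist": [[0, 0, 0], [0, 0, 0]], "grip": [1, 1]}}

```text
time: 14.7
ee_pos: [0.4837, -0.1501, 0.1758]
tcp_rot: [180.0, -0.0, -0.0]
wrist_force: [0.3, -0.0, -0.3]
opening: 0.0852
grasp_force: 0.0
```

```bash
python3 - <<'E'
from comp import *
o=bot.get_obs(); p=viewer.camera("wrist"); save(p,"w5.png")
print(o["ee_pos"],o["tcp_rot"],o["q"]); W=cloud(p,o); comps(W,p["color"],mn=200)
comps(W,p["color"],mn=80,zlo=.04)
p=viewer.camera("scene"); save(p,"s5.png");  comps(cloud(p),p["color"],mn=40,zlo=.05)
E
```

```text
[ 0.48367158 -0.15012417  0.17577552] [ 1.79981228e+02 -2.72095850e-03 -3.32678536e-02] [-1.72346387e+01 -1.86452356e+00 -5.49263098e+00  8.63637418e+01
 -1.71278509e-02  1.62798628e+02]
1339 [121.   8.] rect [613.5 -30.3] [10. 43.] 5.5 z97 0.042 topcirc 616.1 -27.2 d 33.7 [111.  51.  46.]
650 [443.  14.] rect [ 612.1 -218.4] [48.3 17. ] 89.7 z97 0.03 topcirc 617.1 -218.4 d 48.3 [165. 165. 162.]
27829 [551. 253.] rect [ 431.5 -322.5] [181.8 143.2] 9.4 z97 0.096 topcirc 471.8 -295.2 d 41.7 [116.  81.  55.]
4674 [323. 220.] rect [ 484.  -149.5] [52.6 52.8] 38.2 z97 0.032 topcirc 483.7 -149.6 d 53.6 [103.  77.  66.]
598 [633. 212.] rect [ 486.3 -368.3] [35.3 11.9] 6.7 z97 0.03 topcirc 485.5 -367.8 d 27.0 [83. 74. 60.]
1547 [ 39. 298.] rect [420.8  69.5] [59.5 61.3] 77.1 z97 0.023 topcirc 421.2 73.9 d 68.4 [129.  58.  39.]
4740 [228. 297.] rect [424.5 -80.2] [56.6 54.8] 38.9 z97 0.034 topcirc 423.6 -79.3 d 57.7 [181. 171. 137.]
3891 [358. 337.] rect [ 389.7 -175.9] [52.8 52.2] 3.5 z97 0.032 topcirc 389.6 -175.9 d 54.1 [24. 76. 33.]
198 [101.   2.] rect [613.6 -26.2] [23.   3.4] 89.7 z97 0.043 topcirc 615.3 -26.2 d 23.0 [176.  43.  35.]
8031 [570. 260.] rect [ 473.  -294.1] [42.7 42.5] 24.1 z97 0.096 topcirc 471.8 -295.2 d 41.7 [82. 85. 82.]
454 [371. 213.] rect [ 480.4 -337.5] [ 45.1 140.1] 10.3 z97 0.098 topcirc 476.7 -340.1 d 136.4 [119. 121. 115.]
483 [123. 395.] rect [471.4 550.2] [99.5 44.5] 88.9 z97 0.071 topcirc 472.7 596.9 d 36.2 [173. 150. 122.]
```

View pics/w5.png

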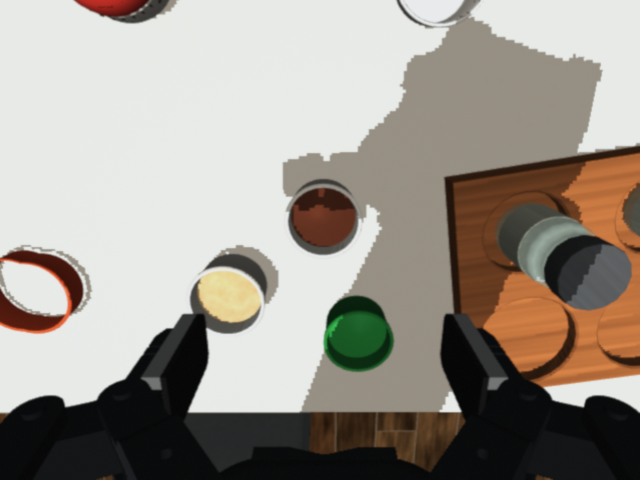

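Both jars stand in the back recesses, the near one at (560,250). The brown ramekin is below the gripper at (323,217).

>>> {"name": "move_arm", "arguments": {"offset": [[0, 0, 4.5], [0, 0, 4.5], [0, 0, 3.5], [0, 0, 1.6], [0, 0, 0]], "twist": [[0, 0, 0], [0, 0, 0], [0, 0, 0], [0, 0, 0], [0, 0, 0]], "grip": [1, 1, 1, 1, 1]}}

```text
time: 15.3
ee_pos: [0.4817, -0.15, 0.032]
tcp_rot: [-179.9, 0.3, -0.1]
wrist_force: [0.5, 0.0, 0.4]
opening: 0.0856
grasp_force: 0.0
```

>>> {"name": "move_arm", "arguments": {"offset": [[0, 0, 0], [0, 0, 0]], "twist": [[0, 0, 0], [0, 0, 0]], "grip": [1, 1]}}

```text
time: 15.5
ee_pos: [0.4845, -0.1502, 0.0363]
tcp_rot: [180.0, -0.1, -0.1]
wrist_force: [0.2, 0.6, 0.6]
opening: 0.0856
grasp_force: 0.0
```

>>> {"name": "move_arm", "arguments": {"offset": [[0, 0, 0.35], [0, 0, 0], [0, 0, 0], [0, 0, 0], [0, 0, 0]], "twist": [[0, 0, 0], [0, 0, 0], [0, 0, 0], [0, 0, 0], [0, 0, 0]], "grip": [1, 0.4, 0.4, 0.4, 0.4]}}

```text
time: 16.0
ee_pos: [0.4839, -0.1495, 0.032]
tcp_rot: [180.0, -0.0, -0.0]
wrist_force: [-1.8, 0.4, 6.2]
opening: 0.0506
grasp_force: 41.5
```

>>> {"name": "move_arm", "arguments": {"offset": [[0, 0, 0], [0, 0, 0]], "twist": [[0, 0, 0], [0, 0, 0]], "grip": [0.4, 0.4]}}

```text
time: 16.2
ee_pos: [0.4839, -0.1495, 0.032]
tcp_rot: [180.0, -0.0, -0.0]
wrist_force: [-1.2, -0.3, 5.4]
opening: 0.0507
grasp_force: 41.5
```

>>> {"name": "move_arm", "arguments": {"offset": [[0, 0, -2], [0, 0, -5], [0, 0, -5], [-1.4, 4.15, 0], [-1.4, 4.15, 0]], "twist": [[0, 0, 0], [0, 0, 0], [0, 0, 0], [0, 0, 0], [0, 0, 0]], "grip": [0.4, 0.4, 0.4, 0.4, 0.4]}}

```text
time: 16.7
ee_pos: [0.4564, -0.233, 0.1533]
tcp_rot: [179.9, -0.2, 0.2]
wrist_force: [1.1, -0.7, -1.5]
opening: 0.0505
grasp_force: 42.2
```

>>> {"name": "move_arm", "arguments": {"offset": [[-1.4, 4.15, 0], [-1.4, 4.15, 0], [-1.4, 4.15, 0], [-1.44, 4.1, 0], [0, 0, 0]], "twist": [[0, 0, 0], [0, 0, 0], [0, 0, 0], [0, 0, 0], [0, 0, 0]], "grip": [0.4, 0.4, 0.4, 0.4, 0.4]}}

```text
time: 17.2
ee_pos: [0.3973, -0.4017, 0.1506]
tcp_rot: [180.0, 0.0, -0.3]
wrist_force: [-0.3, 0.4, -2.5]
opening: 0.0505
grasp_force: 42.2
```

>>> {"name": "move_arm", "arguments": {"offset": [[0, 0, 0], [0, 0, 3], [0, 0, 3], [0, 0, 2], [0, 0, 0]], "twist": [[0, 0, 0], [0, 0, 0], [0, 0, 0], [0, 0, 0], [0, 0, 0]], "grip": [0.4, 0.4, 0.4, 0.4, 0.4]}}

```text
time: 17.7
ee_pos: [0.3985, -0.3954, 0.0683]
tcp_rot: [-179.8, 0.2, 0.1]
wrist_force: [-0.1, 0.7, -1.1]
opening: 0.0503
grasp_force: 42.2
```

```bash
python3 - <<'E'
from comp import *
o=bot.get_obs(); p=viewer.camera("wrist"); save(p,"w6.png")
print(o["ee_pos"],o["tcp_rot"],o["wrist_force"],o["opening"],o["grasp_force"])
E
```

```text
[ 0.39854708 -0.39542602  0.06829018] [-1.79780092e+02  2.02980058e-01  8.40374527e-02] [-0.07696764  0.65755829 -1.10371995] 0.050289409795547586 42.23833496100269
```

View pics/w6.png

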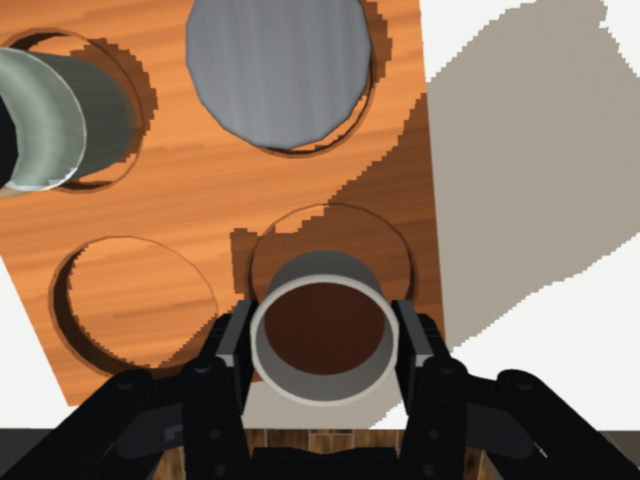

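The ramekin hangs at (325,340) over the front recess, whose rim shows between columns 250 and 414 with its top at row 203.

```bash
python3 - <<'E'
from h import *
o=bot.get_obs(); p=viewer.camera("wrist"); print(o["ee_pos"])
print(onplane(p,[[250,278],[414,275],[330,203],[52,295],[217,310],[125,236],[145,375]],.022,o).round(4))
E
```

```text
[ 0.39916993 -0.39627849  0.07045039]
[[ 0.4025 -0.3627  0.022 ]
 [ 0.4041 -0.4369  0.022 ]
 [ 0.4376 -0.3988  0.022 ]
 [ 0.3937 -0.2709  0.022 ]
 [ 0.386  -0.3463  0.022 ]
 [ 0.4226 -0.309   0.022 ]
 [ 0.3496 -0.3076  0.022 ]]
```

>>> {"name": "move_arm", "arguments": {"offset": [[0.05, 0.3, 1], [0, 0, 1.2], [0, 0, 0.2], [0, 0, 0], [0, 0, 0]], "twist": [[0, 0, 0], [0, 0, 0], [0, 0, 0], [0, 0, 0], [0, 0, 0]], "grip": [0.4, 0.4, 0.4, 0.4, 0.4]}}

```text
time: 18.3
ee_pos: [0.3997, -0.401, 0.0475]
tcp_rot: [180.0, -0.0, -0.0]
wrist_force: [-1.3, -0.7, -0.7]
opening: 0.0505
grasp_force: 42.2
```

>>> {"name": "move_arm", "arguments": {"offset": [[0, -0.1, 0.4], [0, 0, 0], [0, 0, 0]], "twist": [[0, 0, 0], [0, 0, 0], [0, 0, 0]], "grip": [0.4, 0.4, 0.4]}}

```text
time: 18.6
ee_pos: [0.3997, -0.3999, 0.0433]
tcp_rot: [-180.0, 0.0, -0.0]
wrist_force: [-0.1, -0.4, -1.4]
opening: 0.0511
grasp_force: 42.3
```

>>> {"name": "move_arm", "arguments": {"offset": [[0, 0, 0.1], [0, 0, 0], [0, 0, 0], [0, 0, 0], [0, 0, 0]], "twist": [[0, 0, 0], [0, 0, 0], [0, 0, 0], [0, 0, 0], [0, 0, 0]], "grip": [0.4, 0.4, 0.78, 0.78, 0.78]}}

```text
time: 19.1
ee_pos: [0.3997, -0.4, 0.0424]
tcp_rot: [180.0, -0.0, -0.0]
wrist_force: [-0.2, -0.2, -0.4]
opening: 0.0663
grasp_force: 0.0
```

>>> {"name": "move_arm", "arguments": {"offset": [[0, 0, -2], [0, 0, -5], [0, 0, -5], [0.3, -4.6, 0], [0.3, -4.6, 0]], "twist": [[0, 0, 0], [0, 0, 0], [0, 0, 0], [0, 0, 0], [0, 0, 0]], "grip": [0.78, 0.78, 0.78, 1, 1]}}

```text
time: 19.6
ee_pos: [0.4064, -0.3082, 0.1644]
tcp_rot: [179.9, -0.2, -0.1]
wrist_force: [1.0, 0.6, -0.6]
opening: 0.0854
grasp_force: 0.0
```

>>> {"name": "move_arm", "arguments": {"offset": [[0.3, -4.6, 0], [0.3, -4.6, 0], [0.4, -4.6, 0], [0.4, -4.6, 0], [0.4, -4.5, 0]], "twist": [[0, 0, 0], [0, 0, 0], [0, 0, 0], [0, 0, 0], [0, 0, 0]], "grip": [1, 1, 1, 1, 1]}}

```text
time: 20.1
ee_pos: [0.4236, -0.0772, 0.1626]
tcp_rot: [180.0, -0.1, -0.0]
wrist_force: [0.4, 0.3, -0.2]
opening: 0.0854
grasp_force: 0.0
```

>>> {"name": "move_arm", "arguments": {"offset": [[0, 0, 0], [0, 0, 0], [0, 0, 0]], "twist": [[0, 0, 0], [0, 0, 0], [0, 0, 0]], "grip": [1, 1, 1]}}

```text
time: 20.4
ee_pos: [0.4238, -0.0796, 0.1624]
tcp_rot: [180.0, -0.0, -0.0]
wrist_force: [0.3, -0.6, -0.9]
opening: 0.0853
grasp_force: 0.0
```

```bash
python3 - <<'E'
from comp import *
o=bot.get_obs(); p=viewer.camera("wrist"); save(p,"w7.png")
print(o["ee_pos"],o["tcp_rot"],o["q"]); W=cloud(p,o); comps(W,p["color"],mn=300)
p=viewer.camera("scene"); save(p,"s7.png"); W=cloud(p); comps(W,p["color"],mn=30,zlo=.033,zhi=.049)
E
```

```text
[ 0.42378901 -0.079564    0.16237532] [ 1.79983431e+02 -1.04028003e-02 -3.84736431e-02] [-1.06244120e+01 -1.22247421e+01 -1.63041920e+01  8.59072804e+01
 -1.43759435e-02  1.69414062e+02]
12384 [600. 205.] rect [ 423.9 -275.9] [180.9  51.1] 9.7 z97 0.024 topcirc 423.7 -273.4 d 185.5 [142.  84.  46.]
645 [633. 154.] rect [ 468.8 -277.9] [34.5 10.8] 8.9 z97 0.028 topcirc 468.0 -277.9 d 25.9 [81. 72. 58.]
2465 [ 87. 227.] rect [422.1  75.8] [71.8 61. ] 80.0 z97 0.023 topcirc 422.5 75.9 d 72.5 [140.  66.  44.]
5938 [323. 227.] rect [423.7 -79.2] [56.6 56.5] 43.1 z97 0.034 topcirc 423.7 -79.0 d 57.3 [173. 159. 124.]
4970 [464. 273.] rect [ 389.4 -175.9] [53.1 52.7] 27.9 z97 0.032 topcirc 389.5 -176.1 d 54.1 [22. 72. 31.]
37 [427. 198.] rect [ 419.4 -588.8] [50.5 17.4] 3.0 z97 0.044 topcirc 415.7 -591.3 d 43.3 [122. 117. 111.]
51 [377. 217.] rect [ 475.3 -374.8] [43.5 17.9] 56.8 z97 0.048 topcirc 480.5 -380.2 d 40.4 [128. 126. 115.]
86 [402. 222.] rect [ 398.5 -398.6] [51.  56.9] 37.6 z97 0.044 topcirc 397.0 -400.0 d 57.2 [154. 147. 140.]
58 [364. 230.] rect [ 463.1 -283.1] [41.1 18.8] 35.9 z97 0.049 topcirc 468.1 -289.8 d 40.9 [127. 124. 113.]
162 [266. 248.] rect [632.2 -20.3] [57.8 41.3] 48.6 z97 0.048 topcirc 636.4 -23.8 d 49.0 [173.  74.  66.]
85 [128. 398.] rect [468.7 547.2] [ 7.5 80. ] 0.8 z97 0.049 topcirc 469.0 547.2 d 80.2 [112.  97.  79.]
```

>>> {"name": "move_arm", "arguments": {"offset": [[0, 0, 4.5], [0, 0, 4.5], [0, 0, 2.5], [0, 0, 1], [0, 0, 0]], "twist": [[0, 0, 0], [0, 0, 0], [0, 0, 0], [0, 0, 0], [0, 0, 0]], "grip": [1, 1, 1, 1, 1]}}

```text
time: 21.0
ee_pos: [0.4231, -0.0796, 0.0365]
tcp_rot: [-180.0, 0.1, -0.1]
wrist_force: [-0.2, -1.2, -0.4]
opening: 0.0851
grasp_force: 0.0
```

>>> {"name": "move_arm", "arguments": {"offset": [[0, 0, 0], [0, 0, 0]], "twist": [[0, 0, 0], [0, 0, 0]], "grip": [1, 1]}}

```text
time: 21.2
ee_pos: [0.4248, -0.0794, 0.039]
tcp_rot: [180.0, -0.1, -0.0]
wrist_force: [-0.9, 0.4, 0.4]
opening: 0.0852
grasp_force: 0.0
```

>>> {"name": "move_arm", "arguments": {"offset": [[0, 0, 0.6], [0, 0, 0], [0, 0, 0], [0, 0, 0], [0, 0, 0]], "twist": [[0, 0, 0], [0, 0, 0], [0, 0, 0], [0, 0, 0], [0, 0, 0]], "grip": [1, 0.4, 0.4, 0.4, 0.4]}}

```text
time: 21.7
ee_pos: [0.4239, -0.0788, 0.0319]
tcp_rot: [-180.0, -0.0, -0.0]
wrist_force: [-1.9, 1.2, 4.7]
opening: 0.0539
grasp_force: 42.0
```

>>> {"name": "move_arm", "arguments": {"offset": [[0, 0, 0], [0, 0, 0]], "twist": [[0, 0, 0], [0, 0, 0]], "grip": [0.4, 0.4]}}

```text
time: 21.9
ee_pos: [0.4239, -0.0788, 0.0319]
tcp_rot: [-180.0, -0.0, -0.0]
wrist_force: [-2.1, 1.3, 4.6]
opening: 0.0544
grasp_force: 42.0
```

>>> {"name": "move_arm", "arguments": {"offset": [[0, 0, -2], [0, 0, -4], [0, 0, -4], [-0.78, 4.6, 0], [-0.78, 4.6, 0]], "twist": [[0, 0, 0], [0, 0, 0], [0, 0, 0], [0, 0, 0], [0, 0, 0]], "grip": [0.4, 0.4, 0.4, 0.4, 0.4]}}

```text
time: 22.4
ee_pos: [0.4089, -0.1714, 0.133]
tcp_rot: [179.9, -0.2, 0.2]
wrist_force: [0.8, -0.4, -1.3]
opening: 0.0541
grasp_force: 42.6
```

>>> {"name": "move_arm", "arguments": {"offset": [[-0.78, 4.6, 0], [-0.78, 4.6, 0], [-0.78, 4.6, 0], [0, 0, 0], [0, 0, 0]], "twist": [[0, 0, 0], [0, 0, 0], [0, 0, 0], [0, 0, 0], [0, 0, 0]], "grip": [0.4, 0.4, 0.4, 0.4, 0.4]}}

```text
time: 22.9
ee_pos: [0.3841, -0.3096, 0.1309]
tcp_rot: [-180.0, 0.0, -0.1]
wrist_force: [-0.6, 0.2, -0.6]
opening: 0.0539
grasp_force: 42.8
```

>>> {"name": "move_arm", "arguments": {"offset": [[0, 0, 2.5], [0, 0, 2.5], [0, 0, 1], [0, 0, 0], [0, 0, 0]], "twist": [[0, 0, 0], [0, 0, 0], [0, 0, 0], [0, 0, 0], [0, 0, 0]], "grip": [0.4, 0.4, 0.4, 0.4, 0.4]}}

```text
time: 23.4
ee_pos: [0.3852, -0.3086, 0.0722]
tcp_rot: [180.0, -0.0, 0.0]
wrist_force: [-0.8, 1.1, -1.5]
opening: 0.054
grasp_force: 42.8
```

>>> {"name": "move_arm", "arguments": {"offset": [[0, 0, 1.2], [0, 0, 1.2], [0, 0, 0.3], [0, 0, 0], [0, 0, 0]], "twist": [[0, 0, 0], [0, 0, 0], [0, 0, 0], [0, 0, 0], [0, 0, 0]], "grip": [0.4, 0.4, 0.4, 0.4, 0.4]}}

```text
time: 23.9
ee_pos: [0.3847, -0.309, 0.0444]
tcp_rot: [-180.0, -0.0, -0.0]
wrist_force: [0.1, 0.5, -1.0]
opening: 0.0539
grasp_force: 42.8
```

>>> {"name": "move_arm", "arguments": {"offset": [[0, 0, 0.1], [0, 0, 0], [0, 0, 0]], "twist": [[0, 0, 0], [0, 0, 0], [0, 0, 0]], "grip": [0.4, 0.4, 0.4]}}

```text
time: 24.2
ee_pos: [0.3848, -0.309, 0.0435]
tcp_rot: [180.0, -0.0, -0.0]
wrist_force: [0.6, 0.3, -1.1]
opening: 0.0542
grasp_force: 42.8
```

>>> {"name": "move_arm", "arguments": {"offset": [[0, 0, 0.1], [0, 0, 0], [0, 0, 0], [0, 0, 0], [0, 0, 0]], "twist": [[0, 0, 0], [0, 0, 0], [0, 0, 0], [0, 0, 0], [0, 0, 0]], "grip": [0.4, 0.4, 0.8, 0.8, 0.8]}}

```text
time: 24.7
ee_pos: [0.3848, -0.309, 0.0424]
tcp_rot: [180.0, -0.0, -0.0]
wrist_force: [0.7, 0.6, -0.3]
opening: 0.0683
grasp_force: 0.0
```

>>> {"name": "move_arm", "arguments": {"offset": [[0, 0, -2], [0, 0, -4.5], [1, 0, -4.5], [3, 0, -3.5], [3, 0, -3.5]], "twist": [[0, 0, 0], [0, 0, 0], [0, 0, 0], [0, 0, 0], [0, 0, 0]], "grip": [0.8, 0.8, 0.8, 1, 1]}}

```text
time: 25.2
ee_pos: [0.4553, -0.3091, 0.2246]
tcp_rot: [179.9, -0.1, -0.1]
wrist_force: [0.0, -0.3, 0.3]
opening: 0.0854
grasp_force: 0.0
```

>>> {"name": "move_arm", "arguments": {"offset": [[0, 0, 0], [0, 0, 0], [0, 0, 0]], "twist": [[0, 0, 0], [0, 0, 0], [0, 0, 0]], "grip": [1, 1, 1]}}

```text
time: 25.5
ee_pos: [0.4539, -0.3087, 0.221]
tcp_rot: [-179.9, 0.1, -0.0]
wrist_force: [-0.3, -0.2, 0.5]
opening: 0.086
grasp_force: 0.0
```

```bash
python3 - <<'E'
from comp import *
o=bot.get_obs(); p=viewer.camera("wrist"); save(p,"w8.png")
print(o["ee_pos"],o["tcp_rot"],o["q"]); W=cloud(p,o); comps(W,p["color"],mn=200,zlo=.03)
p=viewer.camera("scene"); save(p,"s8.png"); W=cloud(p); comps(W,p["color"],mn=30,zlo=.012)
E
```

```text
[ 0.45394327 -0.30868342  0.22101351] [-1.79937231e+02  1.04168025e-01 -1.77768432e-02] [-3.42127005e+01  4.38471077e+00  5.85968853e+00  9.15964149e+01
 -6.62555789e-03  1.45805140e+02]
4943 [440. 168.] rect [ 490.1 -384. ] [41.8 42. ] 15.4 z97 0.097 topcirc 489.4 -385.7 d 40.3 [73. 76. 73.]
4157 [306. 193.] rect [ 474.2 -296.2] [41.5 41.8] 41.4 z97 0.097 topcirc 472.2 -296.1 d 40.0 [78. 80. 78.]
1290 [440. 274.] rect [ 399.9 -400.1] [52.8 52.4] 44.2 z97 0.042 topcirc 399.9 -400.6 d 54.4 [137. 134. 127.]
579 [165. 279.] rect [ 389.5 -176.3] [52.6 53.2] 83.8 z97 0.033 topcirc 389.3 -176.2 d 54.1 [ 68. 163.  85.]
520 [435. 267.] rect [ 401.  -401.5] [25.9 27.8] 35.8 z97 0.032 topcirc 400.3 -401.5 d 29.5 [60. 31. 21.]
2810 [325. 289.] rect [ 384.9 -309.4] [56.7 56.5] 8.2 z97 0.044 topcirc 384.8 -309.5 d 57.5 [137. 121.  97.]
1449 [372. 227.] rect [ 451.4 -339.7] [153.7 193.3] 10.8 z97 0.096 topcirc 477.6 -341.8 d 136.8 [111.  94.  79.]
189 [311. 223.] rect [ 653.3 -242.3] [ 52.  126.7] 40.3 z97 0.031 topcirc 649.2 -245.2 d 127.0 [154. 151. 145.]
326 [267. 250.] rect [634. -24.] [60.4 55. ] 85.6 z97 0.056 topcirc 637.1 -24.5 d 41.4 [150.  86.  79.]
234 [363. 259.] rect [ 389.2 -175.6] [49.8 55.4] 36.7 z97 0.033 topcirc 389.8 -174.2 d 55.6 [ 67. 115.  73.]
161 [298. 300.] rect [424.4  76.7] [70.9 62.3] 71.2 z97 0.023 topcirc 425.7 76.8 d 74.7 [159. 112.  96.]
527 [207. 358.] rect [455.6 344.5] [130.  217.2] 3.0 z97 0.018 topcirc 455.8 344.8 d 245.2 [173. 150. 117.]
329 [192. 367.] rect [454.8 400. ] [66.3 70.5] 8.2 z97 0.028 topcirc 451.9 399.4 d 72.3 [124. 114. 102.]
3011 [111. 393.] rect [549.7 550.9] [256.3  99.4] 0.4 z97 0.061 topcirc 472.3 553.4 d 102.0 [174. 152. 119.]
```

View pics/w8.png

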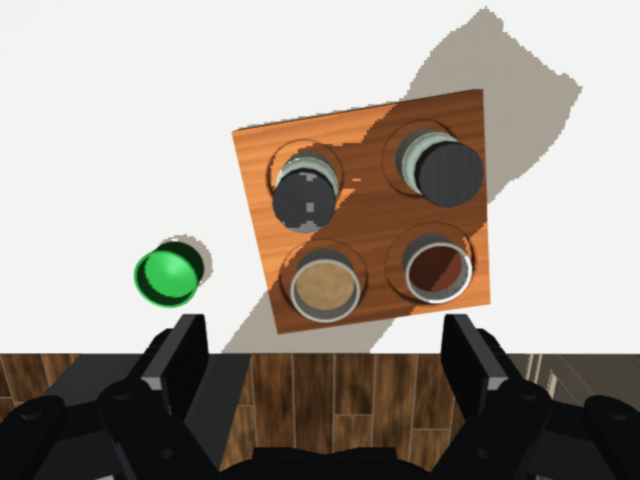

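The picture shows all four in their recesses: jars at (305,190) and (448,168), ramekins at (325,285) and (438,270). Now the heart.

>>> {"name": "move_arm", "arguments": {"offset": [[0, 0, 0], [0, 0, 0], [0, 0, 0], [0, 0, 0], [0, 0, 0]], "twist": [[0, 0, -0.14], [0, 0, -0.14], [0, 0, -0.14], [0, 0, -0.14], [0, 0, -0.14]], "grip": [1, 1, 1, 1, 1]}}

```text
time: 26.1
ee_pos: [0.4538, -0.3088, 0.2215]
tcp_rot: [-179.9, 0.0, 40.4]
wrist_force: [-0.8, -0.1, -0.4]
opening: 0.0852
grasp_force: 0.0
```

>>> {"name": "move_arm", "arguments": {"offset": [[0, 0, 0], [0, 0, 0], [0, 0, 0], [0, 0, 0], [0, 0, 0]], "twist": [[0, 0, -0.14], [0, 0, -0.14], [0, 0, -0.14], [0, 0, -0.14], [0, 0, -0.14]], "grip": [1, 1, 1, 1, 1]}}

```text
time: 26.6
ee_pos: [0.4538, -0.3089, 0.2215]
tcp_rot: [-179.9, -0.0, 80.5]
wrist_force: [0.5, 0.2, 0.1]
opening: 0.0852
grasp_force: 0.0
```

>>> {"name": "move_arm", "arguments": {"offset": [[4.67, -1.21, 0], [4.67, -1.21, 0], [4.67, -1.21, 0], [4.67, -1.21, 0], [4.67, -1.21, 0]], "twist": [[0, 0, 0], [0, 0, 0], [0, 0, 0], [0, 0, 0], [0, 0, 0]], "grip": [1, 1, 1, 1, 1]}}

```text
time: 27.1
ee_pos: [0.4334, -0.0671, 0.2216]
tcp_rot: [-180.0, -0.0, 80.1]
wrist_force: [1.4, 0.0, 0.0]
opening: 0.0848
grasp_force: 0.0
```

>>> {"name": "move_arm", "arguments": {"offset": [[4.67, -1.21, 0], [4.67, -1.21, 0], [4.67, -1.21, 0], [0, 0, 0], [0, 0, 0]], "twist": [[0, 0, 0], [0, 0, 0], [0, 0, 0], [0, 0, 0], [0, 0, 0]], "grip": [1, 1, 1, 1, 1]}}

```text
time: 27.6
ee_pos: [0.4221, 0.0763, 0.2217]
tcp_rot: [-180.0, 0.0, 80.4]
wrist_force: [-0.7, -0.3, 0.8]
opening: 0.0854
grasp_force: 0.0
```

>>> {"name": "move_arm", "arguments": {"offset": [[0, 0, 0], [0, 0, 0]], "twist": [[0, 0, 0], [0, 0, 0]], "grip": [1, 1]}}

```text
time: 27.8
ee_pos: [0.4229, 0.0743, 0.2221]
tcp_rot: [-180.0, 0.0, 80.1]
wrist_force: [-0.1, 0.3, 1.1]
opening: 0.0854
grasp_force: 0.0
```

```bash
python3 - <<'E'
from comp import *
o=bot.get_obs(); p=viewer.camera("wrist"); save(p,"w9.png")
print(o["ee_pos"],o["tcp_rot"],o["q"]); W=cloud(p,o); comps(W,p["color"],mn=200)
print([(np.round(d["position"]),d["p"],onplane(p,d["position"],0,o).round(4)) for d in finder.pinpoint(p,"cutter_heart")+finder.pinpoint(p,"cutter_tray")])
E
```

```text
[0.42293437 0.07432026 0.22208193] [-1.79987535e+02  1.40633124e-02  8.00628191e+01] [ 9.97205923e+00 -1.19839670e+01 -9.51254077e+00  9.24879355e+01
 -8.97795643e-03  1.09909243e+02]
1112 [321. 205.] rect [422.6  76.1] [70.9 59.7] 78.3 z97 0.023 topcirc 423.0 75.9 d 71.4 [177.  91.  63.]
5114 [597. 274.] rect [636.7 -25.5] [59.1 56.6] 83.1 z97 0.057 topcirc 638.7 -26.7 d 41.8 [160.  54.  47.]
1362 [334. 437.] rect [ 390.4 -168.1] [50.2 38.8] 4.4 z97 0.031 topcirc 390.5 -169.8 d 51.1 [ 32. 108.  46.]
[]
```

View pics/w9.png

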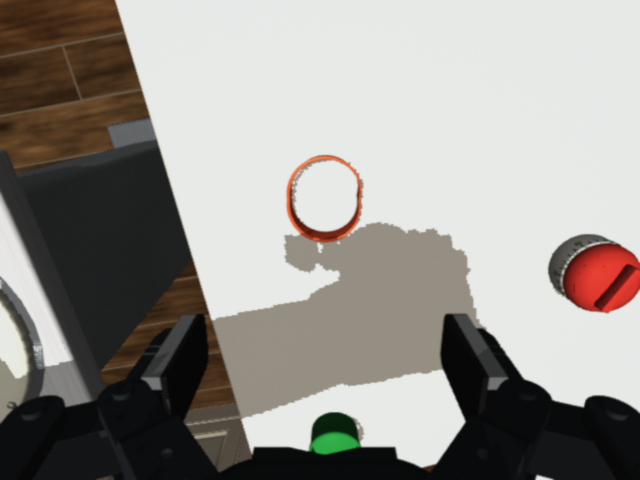

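The heart loop is at (325,200), aligned with the fingers.

>>> {"name": "move_arm", "arguments": {"offset": [[0.15, 0, 4.5], [0, 0, 4.5], [0, 0, 4.5], [0, 0, 3.5], [0, 0, 1.5]], "twist": [[0, 0, 0], [0, 0, 0], [0, 0, 0], [0, 0, 0], [0, 0, 0]], "grip": [1, 1, 1, 1, 1]}}

```text
time: 28.45
ee_pos: [0.4213, 0.0761, 0.0337]
tcp_rot: [-179.8, 0.1, 80.1]
wrist_force: [0.3, 0.1, -0.3]
opening: 0.085
grasp_force: 0.0
```

>>> {"name": "move_arm", "arguments": {"offset": [[0, 0, 0], [0, 0, 0], [0, 0, 0]], "twist": [[0, 0, 0], [0, 0, 0], [0, 0, 0]], "grip": [1, 1, 1]}}

```text
time: 28.75
ee_pos: [0.4241, 0.0771, 0.0388]
tcp_rot: [179.9, -0.0, 80.2]
wrist_force: [0.1, 0.4, 0.5]
opening: 0.0853
grasp_force: 0.0
```

>>> {"name": "move_arm", "arguments": {"offset": [[0, 0, 1.4], [0, 0, 0], [0, 0, 0], [0, 0, 0], [0, 0, 0]], "twist": [[0, 0, 0], [0, 0, 0], [0, 0, 0], [0, 0, 0], [0, 0, 0]], "grip": [1, 0.85, 0.6, 0.5, 0.5], "force": 25}}

```text
time: 29.25
ee_pos: [0.4233, 0.0772, 0.0235]
tcp_rot: [180.0, -0.0, 80.2]
wrist_force: [0.2, 0.7, 0.4]
opening: 0.0589
grasp_force: 26.9
```

>>> {"name": "move_arm", "arguments": {"offset": [[0, 0, 0], [0, 0, 0], [0, 0, 0]], "twist": [[0, 0, 0], [0, 0, 0], [0, 0, 0]], "grip": [0.5, 0.5, 0.5]}}

```text
time: 29.55
ee_pos: [0.4233, 0.0772, 0.0234]
tcp_rot: [180.0, -0.0, 80.2]
wrist_force: [-0.3, 0.9, 0.8]
opening: 0.0593
grasp_force: 27.0
```

>>> {"name": "move_arm", "arguments": {"offset": [[0, 0, -2], [0, 0, -3], [0, 0, -3], [4.24, 0.92, 0], [4.24, 0.92, 0]], "twist": [[0, 0, 0], [0, 0, -0.11], [0, 0, -0.11], [0, 0, 0], [0, 0, 0]], "grip": [0.5, 0.5, 0.5, 0.5, 0.5]}}

```text
time: 30.05
ee_pos: [0.4383, 0.1633, 0.1046]
tcp_rot: [179.9, -0.0, 92.7]
wrist_force: [1.4, -0.2, 0.4]
opening: 0.0591
grasp_force: 27.2
```

>>> {"name": "move_arm", "arguments": {"offset": [[4.24, 0.92, 0], [4.24, 0.92, 0], [4.24, 0.92, 0], [0, 0, 0], [0, 0, 0]], "twist": [[0, 0, 0], [0, 0, 0], [0, 0, 0], [0, 0, 0], [0, 0, 0]], "grip": [0.5, 0.5, 0.5, 0.5, 0.5]}}

```text
time: 30.55
ee_pos: [0.4583, 0.2916, 0.1026]
tcp_rot: [-179.9, 0.1, 92.9]
wrist_force: [-0.1, -0.6, 0.2]
opening: 0.0586
grasp_force: 27.2
```

>>> {"name": "move_arm", "arguments": {"offset": [[0, 0, 0]], "twist": [[0, 0, 0]], "grip": [0.5]}}

```text
time: 30.65
ee_pos: [0.4585, 0.2904, 0.1031]
tcp_rot: [-180.0, 0.0, 92.8]
wrist_force: [-0.2, -0.0, 0.1]
opening: 0.0591
grasp_force: 27.2
```

```bash
python3 - <<'E'
from comp import *
o=bot.get_obs(); p=viewer.camera("wrist"); save(p,"w10.png")
print(o["ee_pos"],o["tcp_rot"],o["q"]); W=cloud(p,o)
m=(W[...,2]>.010)&(W[...,2]<.02)&(abs(W[...,0]-.457)<.09)&(abs(W[...,1]-.3)<.2)
v,u=np.where(m); print(m.sum(),W[m].min(0),W[m].max(0))
cv2.imwrite("pics/m10.png",m.astype(np.uint8)*255)
E
```

```text
[0.45846966 0.29040662 0.10307938] [-1.79963204e+02  3.22758331e-02  9.27875621e+01] [ 3.23560391e+01  3.76230574e+00 -7.82200280e+00  7.84636221e+01
 -9.91510554e-03  1.19568491e+02]
11951 [0.38927372 0.23391313 0.01000087] [0.52258408 0.41674602 0.0199998 ]
```

View pics/w10.png

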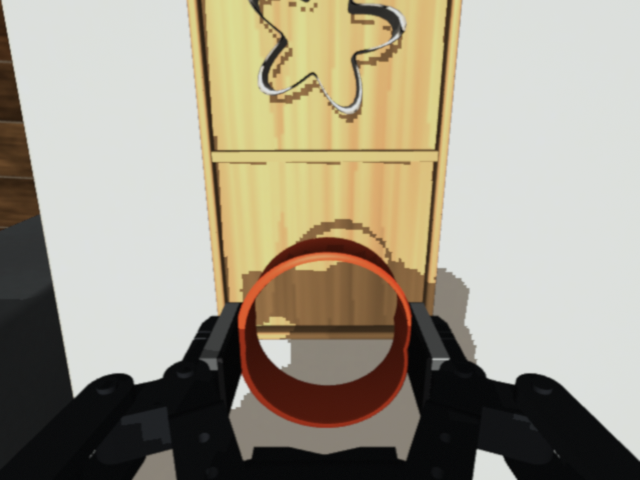

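The tray is square to the gripper. The divider is at row 157, the end wall at row about 333, and the side walls at columns about 220 and 435.

```bash
python3 - <<'E'
from h import *
o=bot.get_obs(); p=viewer.camera("wrist"); print(o["ee_pos"])
print(onplane(p,[[327,156],[325,330],[222,240],[434,240]],.015,o).round(4))
E
```

```text
[0.45861546 0.29017108 0.10330118]
[[0.4571 0.3432 0.015 ]
 [0.461  0.242  0.015 ]
 [0.4025 0.2953 0.015 ]
 [0.5173 0.3008 0.015 ]]
```

>>> {"name": "move_arm", "arguments": {"offset": [[0, 0.1, 2.5], [0, 0, 2.5], [0, 0, 1.5], [0, 0, 0.5], [0, 0, 0]], "twist": [[0, 0, 0], [0, 0, 0], [0, 0, 0], [0, 0, 0], [0, 0, 0]], "grip": [0.5, 0.5, 0.5, 0.5, 0.5]}}

```text
time: 31.25
ee_pos: [0.4596, 0.2907, 0.0332]
tcp_rot: [-180.0, 0.0, 92.8]
wrist_force: [-0.1, -0.4, -0.0]
opening: 0.059
grasp_force: 27.2
```

>>> {"name": "move_arm", "arguments": {"offset": [[0, 0, 0], [0, 0, 0]], "twist": [[0, 0, 0], [0, 0, 0]], "grip": [0.5, 0.5]}}

```text
time: 31.45
ee_pos: [0.4603, 0.2915, 0.0345]
tcp_rot: [179.9, -0.1, 92.8]
wrist_force: [0.8, -0.5, -0.1]
opening: 0.0591
grasp_force: 27.2
```

>>> {"name": "move_arm", "arguments": {"offset": [[0, 0, 0.5], [0, 0, 0], [0, 0, 0]], "twist": [[0, 0, 0], [0, 0, 0], [0, 0, 0]], "grip": [0.5, 0.5, 0.5]}}

```text
time: 31.75
ee_pos: [0.4598, 0.2913, 0.0285]
tcp_rot: [180.0, -0.0, 92.8]
wrist_force: [0.4, -0.0, 2.0]
opening: 0.0587
grasp_force: 27.3
```

>>> {"name": "move_arm", "arguments": {"offset": [[0, 0, 0.1], [0, 0, 0], [0, 0, 0], [0, 0, 0], [0, 0, 0]], "twist": [[0, 0, 0], [0, 0, 0], [0, 0, 0], [0, 0, 0], [0, 0, 0]], "grip": [0.5, 0.5, 0.8, 0.8, 0.8]}}

```text
time: 32.25
ee_pos: [0.4595, 0.2911, 0.027]
tcp_rot: [-180.0, 0.0, 92.8]
wrist_force: [-0.7, 0.5, 0.3]
opening: 0.0679
grasp_force: 0.0
```

>>> {"name": "move_arm", "arguments": {"offset": [[0, 0, -2], [0, 0, -4], [0, 0, -4], [0, 0, -4], [0, 0, -4]], "twist": [[0, 0, 0], [0, 0, 0], [0, 0, 0], [0, 0, 0], [0, 0, 0]], "grip": [0.8, 0.8, 0.8, 0.8, 0.8]}}

```text
time: 32.75
ee_pos: [0.4595, 0.291, 0.2087]
tcp_rot: [-180.0, 0.0, 92.8]
wrist_force: [1.0, 0.5, -0.3]
opening: 0.0682
grasp_force: 0.0
```

>>> {"name": "move_arm", "arguments": {"offset": [[0, 0, 0], [0, 0, 0], [0, 0, 0]], "twist": [[0, 0, 0], [0, 0, 0], [0, 0, 0]], "grip": [0.8, 0.8, 0.8]}}

```text
time: 33.05
ee_pos: [0.4594, 0.291, 0.2058]
tcp_rot: [-179.9, 0.1, 92.8]
wrist_force: [0.4, -0.8, 0.4]
opening: 0.0681
grasp_force: 0.0
```

```bash
python3 - <<'E'
from comp import *
o=bot.get_obs(); p=viewer.camera("wrist"); save(p,"w11.png")
print(o["ee_pos"],o["wrist_force"]); W=cloud(p,o); comps(W,p["color"],mn=100,zlo=.021)
p=viewer.camera("scene"); save(p,"s11.png"); comps(cloud(p),p["color"],mn=30,zlo=.03)
E
```

```text
[0.45937682 0.29096761 0.20579926] [ 0.40785781 -0.84700272  0.40060418]
1039 [321.  52.] rect [454.9 397.8] [67.3 67.6] 7.8 z97 0.028 topcirc 451.7 398.6 d 73.5 [141. 135. 119.]
1118 [322. 213.] rect [459.6 290.3] [60.  71.3] 1.2 z97 0.028 topcirc 460.7 290.2 d 71.8 [163.  76.  43.]
44 [426. 198.] rect [ 419.6 -591.7] [15.5 57.5] 89.6 z97 0.044 topcirc 419.6 -598.4 d 57.6 [118. 114. 108.]
586 [370. 215.] rect [ 479.4 -337.9] [ 45.7 141. ] 11.0 z97 0.097 topcirc 475.6 -341.4 d 135.8 [120. 120. 114.]
120 [402. 223.] rect [ 400.2 -401.2] [52.3 56.2] 41.4 z97 0.044 topcirc 401.6 -398.4 d 60.8 [140. 130. 123.]
178 [390. 236.] rect [ 384.1 -308.8] [58.4 55.7] 68.9 z97 0.044 topcirc 384.3 -308.8 d 59.9 [155. 144. 130.]
225 [266. 248.] rect [635.6 -21.8] [55.8 57.1] 15.2 z97 0.057 topcirc 640.6 -25.8 d 39.0 [164.  77.  70.]
606 [124. 396.] rect [471.2 550.1] [99.4 43.8] 89.8 z97 0.071 topcirc 475.1 597.3 d 36.6 [157. 136. 110.]
```

View pics/w11.png

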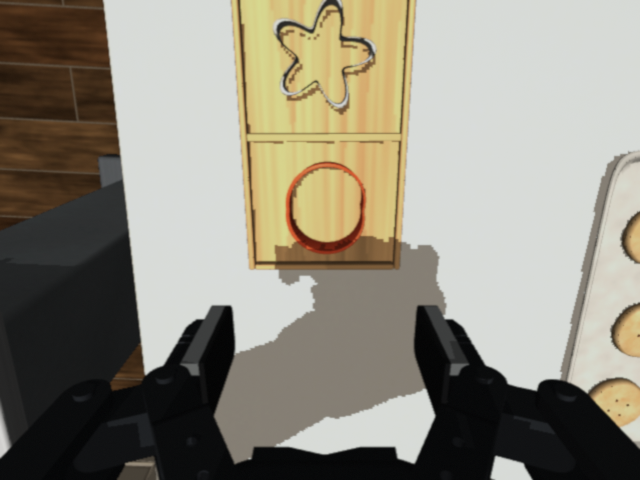

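The heart lies flat in the empty bay at (325,207), next to the star. Everything is placed and the gripper is clear, so I hand the job in.

```bash
python3 -c "
from workcell import bot
print(bot.job_done())"
```

```text
the job is handed in; nothing more can be done
None
```

I handed the job in after about 33 s of the 109 s: both jars stand in the back row, both ramekins in the front row and the heart cutter lies flat beside the star, all confirmed in the last pictures, but no verdict came back.

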